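# Gauge the nozzle bushes and pull the rejects

## Robot

A 6-joint arm with a two-finger parallel gripper is mounted at the origin on a cart in front of the work surface, level with it; the furniture and walls round the work are solid. World frame = base frame: x ahead of the robot, y to its left, z up, the work surface at z = 0. Lengths are in m, angles in degrees, forces in N, time in s.
With the tool pointing down it reaches from about 0.375 to 0.9 m from the base axis. Payload 3.1 kg.
Tool frame: the origin (TCP) lies at the centre of the arm's flange, where the gripper is bolted on; the fingertips stand 182 mm ahead of it and the grasp point (between the pads) lies bot.grip_point_offset ahead of it (bot.grip_point_offset is the distance from the TCP to the grasp point, in m); x points along the fingers, z is the direction in which the jaws open and shut, and the axes are right-handed (so a half turn about x gives the same grasp; the last joint's range is limited). The gripper opens to 87 mm and grips with 3 to 60 N. Pads are 19 mm wide; open, the fingers measure 117 mm over their backs; the gripper's body (75 mm by 190 mm) begins 51 mm behind the grasp point.
Start: joints at [-75.602, 30.224, 82.088, -0, 67.689, -10.227], TCP at [0.26, -0.568, 0.405] pointing down, gripper open.
Joint ranges: [-176.69, 176.69], [-43.24, 126.21], [12.49, 139.97], [-82, 262], [0, 151.66], [-163.58, 163.58]. Speed limits (degrees/s): [159.86, 159.86, 180, 180, 180, 180].

## Interface

Orientations are given as a 3x3 rotation matrix whose columns are the frame's x, y, z axes.
In Python, from rig import bot gives the robot as it stands.
- The arm moves only by the tool step_arm, never from a script. Its argument "motion" is a list that holds one entry, the list of rows, each a list of 7 numbers: the turn, a rotation vector about the world's x, y, z in degrees, then the shift along the world's x, y, z in mm, then the finger opening in mm, from 0 to 87. A call has 1 to 12 rows; each row is the pose to reach, as a shift and turn from the pose commanded when the call began; what a row does not reach only later rows make up. A row lasts 1/12 s, in which the tool goes at most 41.7 mm and 7.16 degrees, less where a joint would pass 70% of its speed; a pose out of reach is approached as far as the arm can. A call with a gripper value outside its range is refused whole. The fingers move at their own pace and stop on an object; the grip force is fixed at half the most. Time passes only in rows, so rows that repeat a pose let the fingers close. It gives the time, the measured TCP pose, the force and the opening at its end, in the units of the state.
- bot.read_state(): the state, without advancing time (a new reading comes with each control period).
- bot.capture(name): name is "scene" or "top"; returns a dict with "frame" (480x640x3 uint8, red, green, blue), "range_z" (480x640 float32, m along the optical axis (not along the pixel's ray), 0 where there is no reading), "fx", "fy", "cx", "cy" (pixels), "cam_to_world" (4x4, takes a point from camera to world coordinates). Camera axes: x right, y down, z forward; pixel columns grow to the right and rows downward; lengths in m; the calibration is good to about 2 mm. A picture is of the moment at which its call begins.
- bot.hand_in(): hands the job in, once; it reports no verdict.
The state is a dict: "time_s": time; "joint_positions": joint angles; "qvel": joint speeds; "tau": joint torques, N m; "position": TCP position; "tcp_rot": TCP orientation; "force": force on the tool from outside, world axes, zero at the start; "moment": the same for the moment, N m; "opening": opening from 0.0 (shut) to 1.0 (fully open).
Only numpy, scipy, OpenCV 4.12 (cv2) and the standard library are available. Lean on these libraries where they do the work, as an engineer would, in place of code of your own. Each camera call takes 0.05 s, during which the arm holds its last target.

## Task

Check the bores of the four brass bushes in the rack with the go gauge (the plug gauge with the green band): take them in turn from left to right, lowering the gauge into each without forcing it until its collar sits on the bush or it will go no further. Then put the gauge back in a free socket of its wooden block, stand every bush that stopped it upright in the red reject tray, and leave those it passed through in the rack. Disturb nothing else on the bench: the red-banded gauge, the bolt already in the tray and everything round about stay where they are.

Things in the scene. Friction and masses are not known exactly. Their poses are not given: they have to be found in the camera images.
- rack: aluminium plate 62 x 216 mm on two dark end blocks, fixed to the bench; top face 30 mm above the bench. Origin: centre of its underside. y runs along the row towards the left end, x across it away from the robot, z up.
- nest_1 (a point): centre of the left-hand hole of the rack as the robot sees it (nest 1 is at the rack's +y end), at the plate's top face. Through holes of 24 mm, 52 mm apart.
- nest_2 (a point): centre of the second hole of the rack as the robot sees it (nest 1 is at the rack's +y end), at the plate's top face. Through holes of 24 mm, 52 mm apart.
- nest_3 (a point): centre of the third hole of the rack as the robot sees it (nest 1 is at the rack's +y end), at the plate's top face. Through holes of 24 mm, 52 mm apart.
- nest_4 (a point): centre of the right-hand hole of the rack as the robot sees it (nest 1 is at the rack's +y end), at the plate's top face. Through holes of 24 mm, 52 mm apart.
- bush_a_centre (a point): brass bush, 36 mm tall, 140 g, one of four alike outside, in any nest. Bottom up: spigot d22 x 10 mm (in the nest, 1 mm play), flange d36 x 4 mm (rests on the plate), barrel d28 x 22 mm to grip. Bore d14 from the top, right through or only 15 to 22 mm deep, then d8: there the gauge stops dead. This point: on the axis, half-way up, 18 mm below the mouth; z up the axis.
- bush_b_centre (a point): brass bush, 36 mm tall, 140 g, one of four alike outside, in any nest. Bottom up: spigot d22 x 10 mm (in the nest, 1 mm play), flange d36 x 4 mm (rests on the plate), barrel d28 x 22 mm to grip. Bore d14 from the top, right through or only 15 to 22 mm deep, then d8: there the gauge stops dead. This point: on the axis, half-way up, 18 mm below the mouth; z up the axis.
- bush_c_centre (a point): brass bush, 36 mm tall, 140 g, one of four alike outside, in any nest. Bottom up: spigot d22 x 10 mm (in the nest, 1 mm play), flange d36 x 4 mm (rests on the plate), barrel d28 x 22 mm to grip. Bore d14 from the top, right through or only 15 to 22 mm deep, then d8: there the gauge stops dead. This point: on the axis, half-way up, 18 mm below the mouth; z up the axis.
- bush_d_centre (a point): brass bush, 36 mm tall, 140 g, one of four alike outside, in any nest. Bottom up: spigot d22 x 10 mm (in the nest, 1 mm play), flange d36 x 4 mm (rests on the plate), barrel d28 x 22 mm to grip. Bore d14 from the top, right through or only 15 to 22 mm deep, then d8: there the gauge stops dead. This point: on the axis, half-way up, 18 mm below the mouth; z up the axis.
- go_handle (a point): go plug gauge, steel, 100 mm long, 120 g, green band near the top of its dark handle. Bottom up: pin d12 x 40 mm, nose tapered to d8 over 3 mm; collar d24 x 4 mm; handle d16 x 56 mm. In a full bore it goes down until the collar rests on the bush. This point: on the axis, mid-handle, 72 mm above the tip, 28 mm below the top; z up the axis.
- go_tip (a point): centre of the go gauge's lower end; z up along the axis.
- nogo_handle (a point): a second gauge of the same outer shape (100 mm long, handle d16, thicker pin d15.5), with a red band; not needed, to be left in its socket. Same point, 72 mm above its tip.
- socket_1 (a point): centre of one of the two sockets (62 mm apart) of the gauges' fixed beech block, 124 x 62 x 44 mm, at its top face. Through hole d17. A gauge stands in it with its collar on the block, its tip then 40 mm below this point. Block's length along this point's x axis.
- socket_2 (a point): the other socket of the same block, 62 mm from socket_1 along its +x axis, the same in every way.
- reject_tray: low red tray, outside 110 (x) x 170 (y) x 20 mm, walls 4 mm, fixed. Origin: centre of its underside; inner floor 4 mm above the bench.
- bolt: steel bolt, 13 x 15 x 35 mm, standing on its head in the tray; stays there. Origin: centre of its underside.
- wash_bottle: white wash bottle with red cap and bent spout, 65 x 78 x 175 mm, standing. Origin: centre of its underside.
- amber_bottle: brown glass bottle with white cap, d56 x 114 mm, standing. Origin: centre of its underside.
- jar: white jar with black lid, d66 x 91 mm, standing. Origin: centre of its underside.
- vial_pale: glass vial with black cap, d27 x 56 mm, standing. Origin: centre of its underside.
- weight_small: small brass weight with a knob, d20 x 24 mm, standing. Origin: centre of its underside.
- weight_large: larger brass weight with a knob, d25 x 30 mm, standing. Origin: centre of its underside.
- tape: roll of pale tape lying flat, d72 x 19 mm. Origin: centre of its underside.
- gas_rig: air rig standing at the back left, fixed, always in the same place: foot plate 110 (x) x 230 (y) mm, pressure gauge, valve and upright cylinder above it, from 70 to 490 mm high. Origin: centre of its underside.
Mind the look-alikes: they are no part of the job. What is shaped like the part that bears bush_d_centre but blue or turquoise is not meant.

How it is judged:
By the outcome, as a careful person would: the job done as asked, in the order asked, and still so for the second after the job is handed in, with the robot touching nothing.
It also fails if it takes over 72 s, if anything falls off the work surface, if the arm or the gripper's body presses on something with over 40 N, if the wrist force passes 120 N, or if a joint passes its speed limit or range.

## Working session

There is one attempt and no reset: what is moved stays moved. The work goes in short steps, Python scripts to look and compute and a tool call to move; the robot and the scene stay as the last step left them, time stands still between calls to the robot, and variables do not carry over. Pictures are saved under pics/ and viewed, and the job is handed in when it is done.

Besides the shell and the picture viewer there is one more tool, called after "Request:" as name(argument=value, ...) on one line, values as JSON. step_arm: Moves the arm, as the interface text tells. Its arguments: {"type":"object","properties":{"motion":{"type":"array"}},"required":["motion"]}

```bash
ls; mkdir -p pics; python3 - <<'E'
from rig import bot
import cv2,numpy as np
print(bot.grip_point_offset); print(bot.read_state())
for n in ("scene","top"):
    c=bot.capture(n); np.savez(f"{n}0.npz",**c)
    cv2.imwrite(f"pics/{n}0.png",c["frame"][:,:,::-1]); print(n,c["fx"],c["fy"],c["cx"],c["cy"],np.round(c["cam_to_world"],4).tolist())
E
```

```text
pics
0.1635
{'time_s': 0.0, 'joint_positions': array([-7.56024478e+01,  3.02780587e+01,  8.21567767e+01, -3.05900479e-04,
        6.76888979e+01, -1.02276176e+01]), 'qvel': array([-0.00308521, -0.01225263, -0.03558231, -0.01582079,  0.05919325,
       -0.00755176]), 'tau': array([-5.63439007e-04, -4.40042174e+01, -1.76595801e+01,  6.32773759e-02,
        5.83300937e-02, -1.82846184e-04]), 'position': array([ 0.26036035, -0.56780563,  0.40377877]), 'tcp_rot': array([[-5.41753538e-04,  9.09052406e-01,  4.16681448e-01],
       [ 2.09050052e-03,  4.16681628e-01, -9.09050081e-01],
       [-9.99997668e-01,  3.78591686e-04, -2.12611327e-03]]), 'force': array([ 0.08084106, -0.17860773, -0.81009342]), 'moment': array([ 0.00550156,  0.01879085, -0.02381365]), 'opening': 0.9984568863968583}
scene 464.3831546947587 464.3831546947587 315.9158381914377 230.29289154913127 [[-0.8855, -0.2768, 0.3731, 0.1596], [-0.4644, 0.5451, -0.6979, 0.8815], [-0.0102, -0.7913, -0.6113, 0.7526], [0.0, 0.0, 0.0, 1.0]]
top 616.0652395715744 616.0652395715744 330.76127202784187 242.56473026313387 [[-0.0116, -0.9933, 0.115, 0.4228], [-0.9999, 0.0126, 0.0074, 0.104], [-0.0088, -0.1149, -0.9933, 1.5502], [0.0, 0.0, 0.0, 1.0]]
```

View pics/scene0.png

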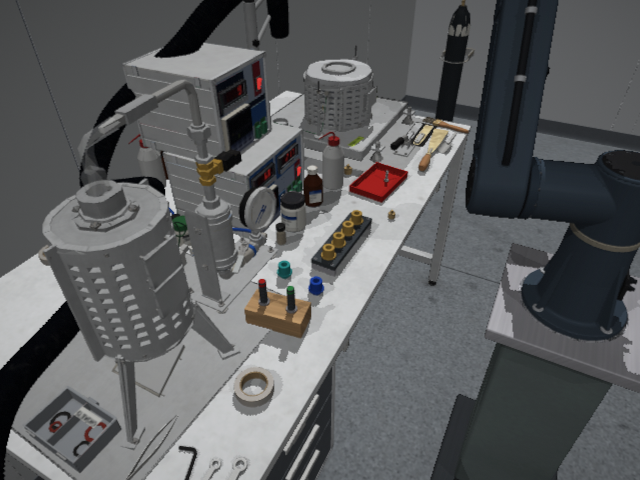

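View pics/top0.png

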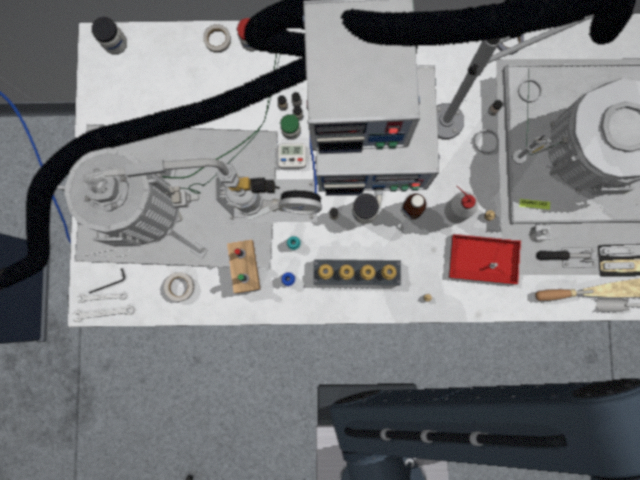

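```bash
cat > h.py <<'E'
import numpy as np,cv2
def cloud(c):
    z=c["range_z"].astype(float); v,u=np.indices(z.shape)
    P=np.stack([(u-c["cx"])/c["fx"]*z,(v-c["cy"])/c["fy"]*z,z,np.ones_like(z)],-1)@np.array(c["cam_to_world"]).T
    P=P[...,:3]; P[z==0]=np.nan; return P
def proj(c,p):
    q=np.linalg.inv(c["cam_to_world"])@np.append(p,1); return c["fx"]*q[0]/q[2]+c["cx"],c["fy"]*q[1]/q[2]+c["cy"]
E
python3 - <<'E'
from h import *
for n in("scene","top"):
    c=dict(np.load(n+"0.npz")); P=cloud(c)
    def blob(name,box,zlo,zhi):
        u0,v0,u1,v1=box; m=np.zeros(P.shape[:2],bool); m[v0:v1,u0:u1]=1
        m&=(P[...,2]>zlo)&(P[...,2]<zhi)
        pts=P[m]
        if len(pts)<3: print(n,name,len(pts));return
        r=cv2.minAreaRect((pts[:,:2]*1000).astype(np.float32))
        print(n,name,len(pts),"mean",np.round(pts.mean(0)*1000,1),"rect",np.round(r[0],1),np.round(r[1],1),round(r[2],1))
    top=n=="top"
    boxes={"rack":(305,250,410,295),"block":(220,230,270,300),"tray":(440,225,530,290)} if top else {"rack":(305,200,380,275),"block":(240,270,320,340),"tray":(340,155,415,205)}
    blob("bench",boxes["rack"],-.01,.008)
    blob("rack",boxes["rack"],.025,.034)
    blob("bushtops",boxes["rack"],.052,.062)
    blob("block",boxes["block"],.039,.048)
    blob("gauges",boxes["block"],.1,.11)
    blob("tray",boxes["tray"],.014,.026)
    blob("bolt",boxes["tray"],.030,.05)
    # bush-top clusters
    u0,v0,u1,v1=boxes["rack"]; m=np.zeros(P.shape[:2],np.uint8); m[v0:v1,u0:u1]=1
    m&=((P[...,2]>.051)&(P[...,2]<.064)).astype(np.uint8)
    k,l,s,ce=cv2.connectedComponentsWithStats(m)
    for i in range(1,k):
        if s[i,4]>4:
            q=P[l==i]; print(" bush",np.round(q.mean(0)*1000,1),s[i,4],np.round((q.min(0)+q.max(0))*500,1))
    u0,v0,u1,v1=boxes["block"]; m=np.zeros(P.shape[:2],np.uint8); m[v0:v1,u0:u1]=1
    m&=((P[...,2]>.06)&(P[...,2]<.12)).astype(np.uint8)
    k,l,s,ce=cv2.connectedComponentsWithStats(m)
    for i in range(1,k):
        if s[i,4]>3:
            q=P[l==i]; print(" gauge",np.round(q.mean(0)*1000,1),s[i],np.round((q.min(0)+q.max(0))*500,1),c["frame"][l==i].mean(0))
    for nm,b in boxes.items():
        u0,v0,u1,v1=b; im=cv2.resize(c["frame"][v0:v1,u0:u1,::-1],None,fx=7,fy=7,interpolation=cv2.INTER_CUBIC); cv2.imwrite(f"pics/{n}_{nm}.png",im)
E
python3 - <<'E'
import cv2,numpy as np
for n in("scene","top"):
    ims=[cv2.imread(f"pics/{n}_{k}.png") for k in("rack","block","tray")]
    ims=[cv2.resize(i,(266,int(i.shape[0]*266/i.shape[1]))) for i in ims]
    h=max(i.shape[0] for i in ims)
    cv2.imwrite(f"pics/z_{n}.png",np.hstack([cv2.copyMakeBorder(i,0,h-i.shape[0],0,0,0) for i in ims]))
E
```

```text
scene bench 3798 mean [546.3   5.8   1.5] rect [548.8   4.3] [211.7 322.2] 25.9
scene rack 846 mean [523.5  71.3  31.1] rect [594.7  45. ] [236.3 199.9] 88.9
scene bushtops 287 mean [526.9  60.7  56.4] rect [527.3  54.5] [185.7  29.5] 89.3
scene block 1216 mean [540.4 339.9  45. ] rect [551.8 296.1] [125.8 146.9] 9.8
scene gauges 99 mean [542.5 337.  104.7] rect [543.9 336.6] [76.4 15.4] 8.6
scene tray 429 mean [ 572.5 -268.5   19. ] rect [ 595.5 -293.7] [224.  194.8] 83.2
scene bolt 112 mean [ 651.2 -304.3   38.1] rect [ 637.2 -291.1] [146.5 138.8] 39.1
 bush [525.6 -20.9  56.3] 68 [525.9 -22.6  56. ]
 bush [525.8  31.4  55.9] 76 [526.1  29.8  55.9]
 bush [526.8  82.   56. ] 80 [526.9  79.5  55.8]
 bush [528.4 134.3  56.3] 84 [528.2 132.3  56. ]
 gauge [572.4 343.2  87.6] [258 279   9  21 156] [574.2 341.1  84. ] [61.8974359  37.44230769 36.82051282]
 gauge [512.  334.8  87.2] [286 286   9  22 164] [514.  332.1  85.2] [42.09756098 56.29878049 45.42073171]
top bench 2500 mean [5.263e+02 4.900e+01 2.000e-01] rect [527.2  50.1] [263.4 111.9] 89.3
top rack 1395 mean [525.2  53.5  29.8] rect [526.1  52.4] [215.7  62.4] 89.3
top bushtops 267 mean [525.4  53.1  56.4] rect [525.7  52.2] [179.8  27.2] 88.7
top block 936 mean [542.6 333.2  43.7] rect [543.2 333.4] [124.7  62.9] 8.4
top gauges 72 mean [542.8 332.9 104.7] rect [543.3 332.8] [74.9 15.3] 7.2
top tray 398 mean [ 554.  -269.6   19.4] rect [ 555.3 -268. ] [171.9 110.8] 83.7
top bolt 11 mean [ 539.4 -286.2   39.1] rect [ 539.6 -286.3] [6.  5.6] 89.8
 bush [526.6 129.7  56.3] 73 [527.5 129.9  57.4]
 bush [525.5  78.6  56.3] 72 [525.7  78.9  57.1]
 bush [524.8  27.   56.3] 72 [525.1  26.9  57.2]
 bush [524.1 -25.1  56.3] 72 [524.4 -25.3  56.6]
 gauge [572.4 335.9  96.2] [234 248   9   8  55] [572.8 336.6  85.5] [124.14545455  65.29090909  59.34545455]
 gauge [511.7 327.2  96.6] [237 274  10   7  54] [511.6 328.8  85. ] [ 76.90740741 105.68518519  77.12962963]
```

View pics/z_top.png

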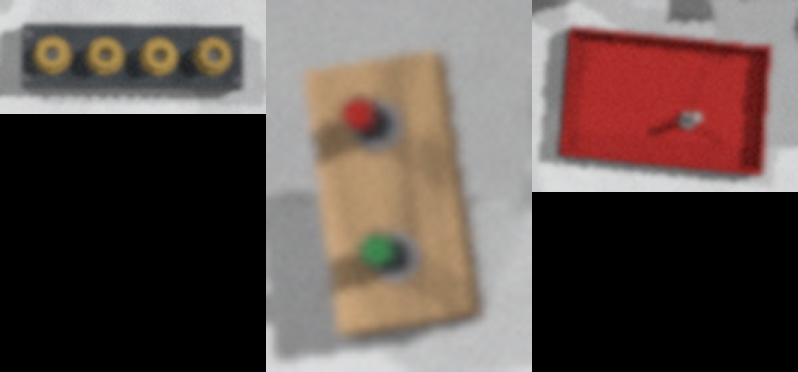

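View pics/z_scene.png

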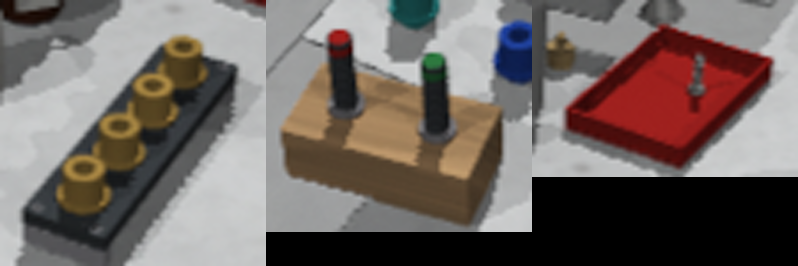

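```bash
python3 - <<'E'
from h import *
c=dict(np.load("top0.npz")); P=cloud(c); Q=P[~np.isnan(P[...,0])]
for x0,x1 in((.36,.45),(.45,.6),(.6,.64),(.64,.68),(.68,.72),(.72,.76)):
  row=[]
  for y in np.arange(-.45,.5,.05):
    m=(Q[:,0]>x0)&(Q[:,0]<x1)&(Q[:,1]>y)&(Q[:,1]<y+.05)
    row.append(int(1000*np.percentile(Q[m,2],99)) if m.sum()>5 else -1)
  print(x0,row)
for n in("scene","top"):
    c=dict(np.load(n+"0.npz")); P=cloud(c)
    for nm,(x,y) in dict(b1=(527,130),b2=(526,79),b3=(525,27),b4=(524,-25),go=(512,329),red=(573,337)).items():
        zl,zh=(.0545,.060) if nm[0]=='b' else (.1025,.108)
        m=(np.hypot(P[...,0]-x/1000,P[...,1]-y/1000)<.024)&(P[...,2]>zl)&(P[...,2]<zh)
        q=P[m]*1000; print(n,nm,m.sum(),q.mean(0).round(1),cv2.minEnclosingCircle(q[:,:2].astype(np.float32)))
E
```

```text
0.36 [7, 8, 8, 7, 8, 8, 8, 8, 8, 7, 7, 7, 8, 8, 7, 8, 7, 6, 6]
0.45 [80, 83, 22, 27, 20, 22, 19, 31, 59, 58, 59, 59, 33, 39, 44, 106, 48, 23, 90]
0.6 [66, 61, 62, 22, 22, 23, 8, 7, 7, 8, 8, 6, 34, 40, 9, 48, 42, 9, 376]
0.64 [68, 67, 66, 32, 169, 156, 88, 114, 9, 96, 93, 185, 205, 321, 324, 401, 242, 495, 494]
0.68 [66, 67, 67, 7, 168, 174, 113, 119, 50, 110, 121, 180, 202, 322, 401, 492, 493, 496, 494]
0.72 [211, 68, 66, 7, 6, 9, 206, 208, 207, 208, 208, 208, 52, 24, 224, 233, 207, 128, 377]
scene b1 60 [528.5 133.2  57.1] ((528.1912841796875, 133.38702392578125), 15.06425666809082)
scene b2 58 [527.1  81.5  57.1] ((526.5177612304688, 81.17662048339844), 15.143636703491211)
scene b3 51 [526.6  29.6  57.1] ((525.4403076171875, 29.75355339050293), 16.90372657775879)
scene b4 52 [526.3 -21.6  57. ] ((526.069091796875, -22.7795352935791), 16.03907585144043)
scene go 40 [513.6 332.1 105.6] ((513.9041748046875, 331.95355224609375), 8.665372848510742)
scene red 37 [574.5 340.8 105.5] ((574.7908935546875, 341.14703369140625), 7.737669467926025)
top b1 41 [527.  129.1  57.1] ((527.5028686523438, 129.98751831054688), 13.531248092651367)
top b2 40 [526.1  78.8  57. ] ((525.9299926757812, 78.21110534667969), 13.163930892944336)
top b3 43 [525.4  25.4  57.1] ((524.7217407226562, 26.57419776916504), 13.406726837158203)
top b4 45 [523.5 -26.   57.1] ((523.8762817382812, -25.03766632080078), 13.812358856201172)
top go 28 [512.1 328.2 104.9] ((512.5963134765625, 328.6877136230469), 7.73007345199585)
top red 23 [572.5 337.  105.3] ((573.0861206054688, 337.171630859375), 8.081862449645996)
```

Request:
step_arm(motion=[[[0, 0, 65.4, 253, 898, -65, 44], [0, 0, 65.4, 253, 898, -65, 44], [0, 0, 65.4, 253, 898, -65, 44], [0, 0, 65.4, 253, 898, -65, 44], [0, 0, 65.4, 253, 898, -65, 44], [0, 0, 65.4, 253, 898, -65, 44], [0, 0, 65.4, 253, 898, -65, 44], [0, 0, 65.4, 253, 898, -65, 44], [0, 0, 65.4, 253, 898, -65, 44], [0, 0, 65.4, 253, 898, -65, 44], [0, 0, 65.4, 253, 898, -65, 44], [0, 0, 65.4, 253, 898, -65, 44]]])

```text
time_s: 1.1
position: [0.3957, -0.0861, 0.3698]
tcp_rot: [[-0.0, 0.0, 1.0], [0.0, 1.0, -0.0], [-1.0, 0.0, -0.0]]
force: [0.3, -0.0, -0.5]
opening: 0.509
```

Request:
step_arm(motion=[[[0, 0, 0, 117.5, 417, -30, 44], [0, 0, 0, 117.5, 417, -30, 44], [0, 0, 0, 117.5, 417, -30, 44], [0, 0, 0, 117.5, 417, -30, 44], [0, 0, 0, 117.5, 417, -30, 44], [0, 0, 0, 117.5, 417, -30, 44], [0, 0, 0, 117.5, 417, -30, 44], [0, 0, 0, 117.5, 417, -30, 44], [0, 0, 0, 117.5, 417, -30, 44], [0, 0, 0, 117.5, 417, -30, 44], [0, 0, 0, 117.5, 417, -30, 44], [0, 0, 0, 117.5, 417, -30, 44]]])

```text
time_s: 2.1
position: [0.5137, 0.3329, 0.3392]
tcp_rot: [[0.002, -0.005, 1.0], [0.002, 1.0, 0.005], [-1.0, 0.002, 0.002]]
force: [-0.4, -0.5, -0.3]
opening: 0.507
```

```bash
python3 - <<'E'
from rig import bot
import cv2,numpy as np
s=bot.read_state(); print(s["time_s"],s["position"],s["force"])
c=bot.capture("scene"); np.savez("s1.npz",**c)
cv2.imwrite("pics/s1.png",cv2.resize(c["frame"][150:350,200:440,::-1],None,fx=3,fy=3,interpolation=cv2.INTER_CUBIC))
c=bot.capture("top"); np.savez("t1.npz",**c)
cv2.imwrite("pics/t1.png",cv2.resize(c["frame"][180:340,180:420,::-1],None,fx=3,fy=3,interpolation=cv2.INTER_CUBIC))
E
```

```text
2.1 [0.51368437 0.33289536 0.33923372] [-0.37198848 -0.5125086  -0.28095432]
```

View pics/s1.png

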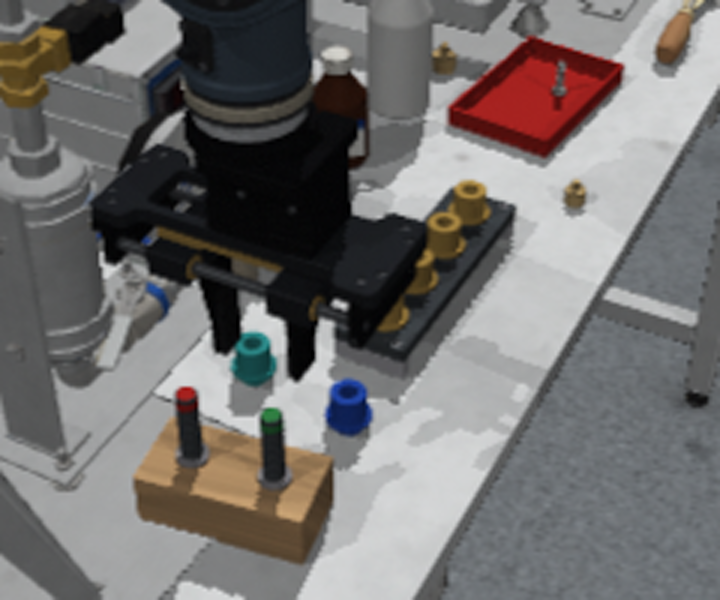

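View pics/t1.png

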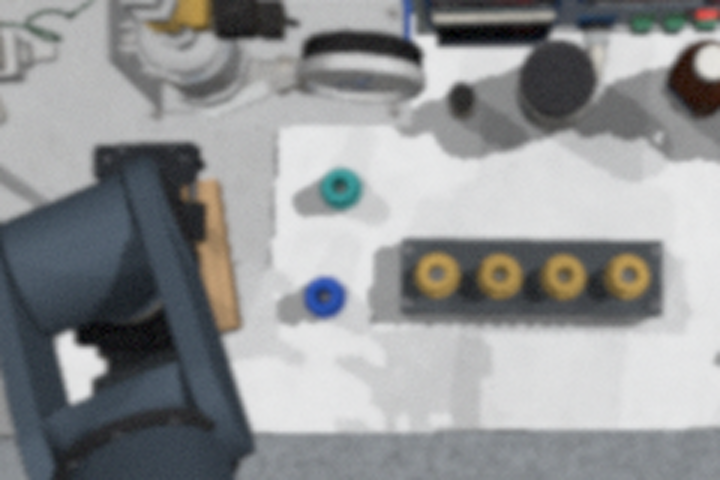

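```bash
python3 - <<'E'
from h import *
c=dict(np.load("s1.npz")); P=cloud(c)*1000
m=(P[...,2]>150)&(P[...,2]<185)&(abs(P[...,0]-513)<60)&(abs(P[...,1]-333)<40)
q=P[m]; print(len(q))
for lo in range(150,185,5):
    r=q[(q[:,2]>=lo)&(q[:,2]<lo+5)]
    for s in(-1,1):
        t=r[(r[:,0]-513)*s>0]
        if len(t)>3: print(lo,s,len(t),t.min(0).round(1),t.max(0).round(1),t.mean(0).round(1))
E
```

```text
206
155 1 4 [537.4 326.7 158.9] [541.2 343.5 159.7] [538.6 335.7 159.3]
160 -1 21 [483.5 323.3 160. ] [492.8 344.1 164.6] [486.5 337.2 162.3]
160 1 19 [536.6 324.4 160.4] [544.2 344.7 164.4] [538.8 337.  162.4]
165 -1 18 [483.5 322.  165.1] [492.9 345.  169.9] [486.6 336.7 167.3]
165 1 20 [536.6 325.5 165.4] [545.8 345.4 169.7] [539.3 339.1 167.6]
170 -1 18 [483.2 323.  170.2] [492.5 344.7 174.2] [485.8 336.4 172. ]
170 1 20 [536.3 325.8 170.3] [544.9 345.4 174.6] [539.  337.8 172.5]
175 -1 21 [483.2 323.3 175.1] [493.2 345.8 179.1] [486.  337.3 176.9]
175 1 21 [536.6 323.6 175. ] [546.6 345.4 179.8] [539.9 337.3 177.3]
180 -1 18 [482.7 324.6 180.6] [492.1 345.7 184.9] [485.9 338.7 182.6]
180 1 23 [536.  325.  180.4] [544.7 346.  184.9] [538.9 337.2 182.7]
```

Request:
step_arm(motion=[[[0, 0, 0, 0, 0, -30, 44], [0, 0, 0, 0, 0, -70, 44], [0, 0, 0, 0, 0, -98, 44], [0, 0, 0, 0, 0, -98, 44], [0, 0, 0, 0, 0, -98, 44]]])

```text
time_s: 2.62
position: [0.5126, 0.3273, 0.2409]
tcp_rot: [[-0.005, 0.001, 1.0], [-0.002, 1.0, -0.001], [-1.0, -0.002, -0.005]]
force: [-0.2, 0.6, -0.2]
opening: 0.503
```

Request:
step_arm(motion=[[[0, 0, 0, 0, 0, 0, 10], [0, 0, 0, 0, 0, 0, 5], [0, 0, 0, 0, 0, 0, 5], [0, 0, 0, 0, 0, 0, 5], [0, 0, 0, 0, 0, 0, 5], [0, 0, 0, 0, 0, 0, 5]]])

```text
time_s: 3.12
position: [0.5134, 0.3291, 0.2431]
tcp_rot: [[0.001, -0.001, 1.0], [0.001, 1.0, 0.001], [-1.0, 0.001, 0.001]]
force: [-0.9, 0.2, 3.8]
opening: 0.176
```

Request:
step_arm(motion=[[[0, 0, 0, 0, 0, 20, 5], [0, 0, 0, 0, 0, 45, 5], [0, 0, 0, 0, 0, 75, 5], [0, 0, 0, 3, -40, 75, 5], [0, 0, 0, 6, -80, 75, 5], [0, 0, 0, 9, -120, 75, 5], [0, 0, 0, 12, -160, 75, 5], [0, 0, 0, 13, -185, 75, 5], [0, 0, 0, 14, -198, 75, 5], [0, 0, 0, 14, -198, 75, 5], [0, 0, 0, 14, -198, 75, 5], [0, 0, 0, 14, -198, 75, 5]]])

```text
time_s: 4.12
position: [0.5271, 0.1319, 0.317]
tcp_rot: [[-0.0, -0.001, 1.0], [0.001, 1.0, 0.001], [-1.0, 0.001, -0.0]]
force: [0.7, -0.4, -2.1]
opening: 0.175
```

```bash
cat > cap.py <<'E'
import sys
from rig import bot
from h import *
tag=sys.argv[1]
s=bot.read_state(); print(s["time_s"],s["position"].round(4),s["force"].round(1),s["moment"].round(2),s["opening"],s["qvel"].round(1))
c=bot.capture("scene"); np.savez(f"s{tag}.npz",**c)
u0,v0,u1,v1=(int(a) for a in sys.argv[2:6]); f=min(8,780/(u1-u0),590/(v1-v0))
cv2.imwrite(f"pics/s{tag}.png",cv2.resize(c["frame"][v0:v1,u0:u1,::-1],None,fx=f,fy=f,interpolation=cv2.INTER_CUBIC))
E
python3 cap.py 2 280 170 400 280
```

```text
4.1167 [0.5271 0.1319 0.317 ] [ 0.7 -0.4 -2.1] [ 0.03 -0.12 -0.02] 0.17509504901386688 [ 0.9  0.1 -0.1 -0.2  0.1 -0.1]
```

View pics/s2.png

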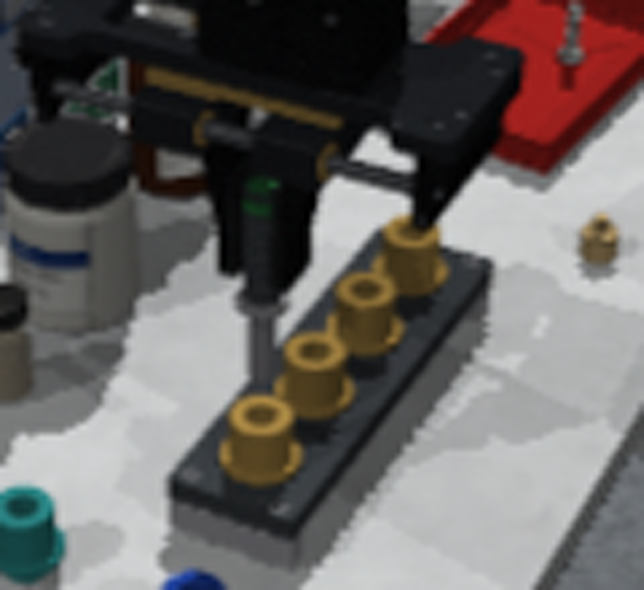

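```bash
cat > cyl.py <<'E'
from h import *
from scipy.optimize import least_squares
def fit(P,r,x,y,zl,zh,R=None):
    m=(np.hypot(P[...,0]-x,P[...,1]-y)<(R or r+4))&(P[...,2]>zl)&(P[...,2]<zh)
    q=P[m]
    if len(q)<6: return None
    s=least_squares(lambda a:np.hypot(q[:,0]-a[0],q[:,1]-a[1])-r,(x,y),loss="soft_l1")
    return s.x.round(2),len(q),round(float(np.median(abs(s.fun))),2)
E
python3 - <<'E'
from cyl import *
P=cloud(dict(np.load("s2.npz")))*1000
P0=cloud(dict(np.load("scene0.npz")))*1000
print("handle lo",fit(P,8,528,133,127,146),"hi",fit(P,8,528,133,150,176))
print("pin",fit(P,6,528,133,86,118), fit(P,6,528,133,82,100),fit(P,6,528,133,100,118))
for k,(x,y) in enumerate([(528.3,133),(527.5,81),(526.5,29.5),(526,-22)]): print("bush",k+1,fit(P,14,x,y,38,53),fit(P0,14,x,y,38,53))
print("go in socket",fit(P0,8,513.7,332,50,100))
m=(np.hypot(P[...,0]-528,P[...,1]-133)<12)&(P[...,2]>65)&(P[...,2]<200); print(P[m][:,2].min(),P[m][:,2].max())
E
```

```text
handle lo (array([528.83, 133.45]), 45, 0.94) hi (array([529.  , 133.83]), 68, 1.02)
pin (array([527.67, 133.64]), 48, 0.88) (array([527.87, 133.82]), 30, 0.91) (array([527.92, 133.63]), 25, 1.05)
bush 1 (array([529.47, 132.37]), 72, 1.21) (array([529.28, 131.87]), 71, 0.92)
bush 2 (array([527.59,  80.58]), 60, 1.02) (array([528.38,  80.52]), 66, 0.95)
bush 3 (array([526.97,  28.78]), 64, 0.89) (array([526.64,  28.56]), 61, 1.22)
bush 4 (array([526.2 , -23.16]), 60, 1.32) (array([526.63, -23.7 ]), 57, 1.3)
go in socket (array([514.83, 330.49]), 151, 0.5)
79.76802733091759 189.12461582047925
```

Request:
step_arm(motion=[[[0, 0, 0, 1, -1.4, -10, 5], [0, 0, 0, 1, -1.4, -18, 5], [0, 0, 0, 1, -1.4, -22, 5], [0, 0, 0, 1, -1.4, -25, 5], [0, 0, 0, 1, -1.4, -27, 5]]])

```text
time_s: 4.58
position: [0.528, 0.1299, 0.289]
tcp_rot: [[-0.002, -0.001, 1.0], [-0.0, 1.0, 0.001], [-1.0, -0.0, -0.002]]
force: [-0.3, 1.0, -1.9]
opening: 0.176
```

Request:
step_arm(motion=[[[0, 0, 0, 0, 0, -3, 5], [0, 0, 0, 0, 0, -6, 5], [0, 0, 0, 0, 0, -8, 5], [0, 0, 0, 0, 0, -8, 5]]])

```text
time_s: 4.92
position: [0.5281, 0.1295, 0.2816]
tcp_rot: [[-0.001, -0.0, 1.0], [-0.0, 1.0, 0.0], [-1.0, -0.0, -0.001]]
force: [0.3, -1.0, -1.7]
opening: 0.171
```

```bash
python3 cap.py 3 280 170 400 280
```

```text
4.9167 [0.5281 0.1295 0.2816] [ 0.3 -1.  -1.7] [-0.02 -0.1   0.01] 0.1708876032732743 [-0.  -0.5 -0.4  0.1  0.5 -0. ]
```

View pics/s3.png

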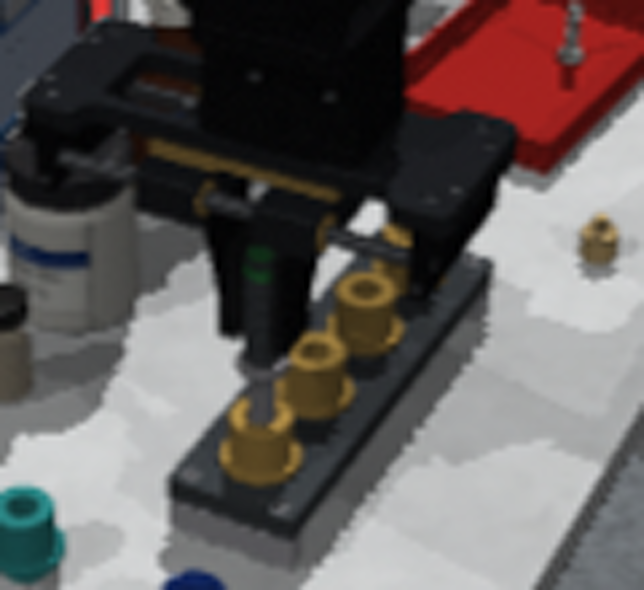

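Request:
step_arm(motion=[[[0, 0, 0, 0, 0, -1.5, 5], [0, 0, 0, 0, 0, -3, 5], [0, 0, 0, 0, 0, -3, 5]]])

```text
time_s: 5.22
position: [0.5282, 0.1295, 0.2789]
tcp_rot: [[-0.0, -0.0, 1.0], [0.0, 1.0, 0.0], [-1.0, 0.0, -0.0]]
force: [-0.8, 0.6, -1.8]
opening: 0.176
```

Request:
step_arm(motion=[[[0, 0, 0, 0, 0, -1.5, 5], [0, 0, 0, 0, 0, -3, 5], [0, 0, 0, 0, 0, -3, 5]]])

```text
time_s: 5.47
position: [0.5281, 0.1296, 0.2757]
tcp_rot: [[-0.0, -0.0, 1.0], [-0.0, 1.0, 0.0], [-1.0, -0.0, -0.0]]
force: [0.2, -0.2, -0.9]
opening: 0.174
```

Request:
step_arm(motion=[[[0, 0, 0, 0, 0, -1.5, 5], [0, 0, 0, 0, 0, -3, 5], [0, 0, 0, 0, 0, -3, 5]]])

```text
time_s: 5.72
position: [0.5281, 0.1296, 0.2727]
tcp_rot: [[-0.001, -0.0, 1.0], [-0.0, 1.0, 0.0], [-1.0, -0.0, -0.001]]
force: [-0.1, -0.4, -1.6]
opening: 0.174
```

Request:
step_arm(motion=[[[0, 0, 0, 0, 0, -1.5, 5], [0, 0, 0, 0, 0, -3, 5], [0, 0, 0, 0, 0, -3, 5]]])

```text
time_s: 5.97
position: [0.5281, 0.1296, 0.2697]
tcp_rot: [[-0.001, -0.0, 1.0], [-0.0, 1.0, 0.0], [-1.0, -0.0, -0.001]]
force: [0.2, 0.5, -1.5]
opening: 0.173
```

Request:
step_arm(motion=[[[0, 0, 0, 0, 0, -1.5, 5], [0, 0, 0, 0, 0, -3, 5], [0, 0, 0, 0, 0, -3, 5]]])

```text
time_s: 6.22
position: [0.5281, 0.1296, 0.2667]
tcp_rot: [[-0.001, -0.0, 1.0], [-0.0, 1.0, 0.0], [-1.0, -0.0, -0.001]]
force: [0.3, 0.5, -1.9]
opening: 0.177
```

Request:
step_arm(motion=[[[0, 0, 0, 0, 0, -3, 5], [0, 0, 0, 0, 0, -6, 5], [0, 0, 0, 0, 0, -9, 5], [0, 0, 0, 0, 0, -10, 5], [0, 0, 0, 0, 0, -10, 5]]])

```text
time_s: 6.63
position: [0.5281, 0.1296, 0.2565]
tcp_rot: [[-0.001, -0.0, 1.0], [-0.0, 1.0, 0.0], [-1.0, -0.0, -0.001]]
force: [-0.2, -0.1, -1.8]
opening: 0.174
```

Request:
step_arm(motion=[[[0, 0, 0, 0, 0, -1, 5], [0, 0, 0, 0, 0, -2, 5], [0, 0, 0, 0, 0, -2, 5]]])

```text
time_s: 6.88
position: [0.5283, 0.1296, 0.2551]
tcp_rot: [[0.0, -0.001, 1.0], [0.0, 1.0, 0.001], [-1.0, 0.0, 0.0]]
force: [-0.7, -0.6, -1.4]
opening: 0.179
```

Request:
step_arm(motion=[[[0, 0, 0, 0, 0, -1, 5], [0, 0, 0, 0, 0, -1, 5]]])

```text
time_s: 7.05
position: [0.5283, 0.1296, 0.255]
tcp_rot: [[0.001, -0.001, 1.0], [-0.0, 1.0, 0.001], [-1.0, -0.0, 0.001]]
force: [-1.9, -0.6, 7.1]
opening: 0.175
```

Request:
step_arm(motion=[[[0, 0, 0, 0, 0, 20, 5], [0, 0, 0, 0, 0, 50, 5], [0, 0, 0, 0, 0, 52, 5], [0, 0, 0, -1, -30, 52, 5], [0, 0, 0, -1, -51, 52, 5], [0, 0, 0, -1, -51.8, 52, 5], [0, 0, 0, -1, -51.8, 52, 5], [0, 0, 0, -1, -51.8, 50, 5]]])

```text
time_s: 7.72
position: [0.5272, 0.0779, 0.3039]
tcp_rot: [[0.0, 0.0, 1.0], [0.0, 1.0, -0.0], [-1.0, 0.0, 0.0]]
force: [0.6, -0.6, -1.7]
opening: 0.176
```

```bash
python3 cap.py 4 280 170 400 280; python3 - <<'E'
from cyl import *
P=cloud(dict(np.load("s4.npz")))*1000
print("handle",fit(P,8,527.5,81,112,160),"pin",fit(P,6,527.5,81,72,106))
for k,(x,y) in enumerate([(528.3,133),(527.5,81),(526.5,29.5),(526,-22)]): print("bush",k+1,fit(P,14,x,y,38,53))
E
```

```text
7.7167 [0.5272 0.0779 0.3039] [ 0.6 -0.6 -1.7] [-0.02 -0.09 -0.02] 0.17608779501283653 [ 0.9  2.7  1.  -0.1 -3.5 -0.1]
handle (array([528.15,  80.02]), 125, 1.05) pin (array([528.61,  79.75]), 50, 0.83)
bush 1 (array([528.63, 131.82]), 72, 0.86)
bush 2 (array([527.56,  80.73]), 63, 1.09)
bush 3 (array([526.15,  28.82]), 57, 1.07)
bush 4 (array([526.36, -23.71]), 63, 1.4)
```

View pics/s4.png

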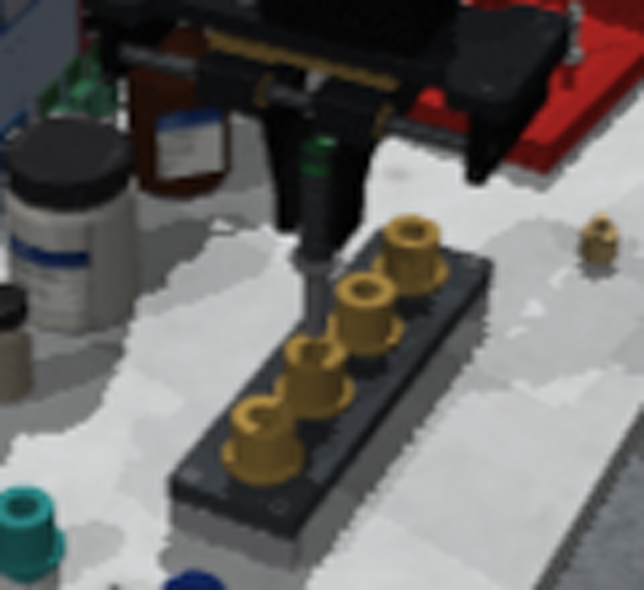

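Request:
step_arm(motion=[[[0, 0, 0, -0.6, 0.7, -5, 5], [0, 0, 0, -0.6, 0.7, -9, 5], [0, 0, 0, -0.6, 0.7, -12, 5], [0, 0, 0, -0.6, 0.7, -15, 5]]])

```text
time_s: 8.1
position: [0.5264, 0.079, 0.2883]
tcp_rot: [[-0.001, -0.001, 1.0], [0.0, 1.0, 0.001], [-1.0, 0.0, -0.001]]
force: [0.3, -0.5, -1.1]
opening: 0.175
```

Request:
step_arm(motion=[[[0, 0, 0, 0, 0, -3, 5], [0, 0, 0, 0, 0, -6, 5], [0, 0, 0, 0, 0, -7, 5], [0, 0, 0, 0, 0, -7, 5]]])

```text
time_s: 8.43
position: [0.5265, 0.0785, 0.2816]
tcp_rot: [[-0.001, -0.0, 1.0], [0.0, 1.0, 0.0], [-1.0, 0.0, -0.001]]
force: [-0.5, -0.1, -1.1]
opening: 0.174
```

Request:
step_arm(motion=[[[0, 0, 0, 0, 0, -1.5, 5], [0, 0, 0, 0, 0, -2, 5]]])

```text
time_s: 8.6
position: [0.5267, 0.0784, 0.28]
tcp_rot: [[0.0, -0.0, 1.0], [-0.0, 1.0, 0.0], [-1.0, -0.0, 0.0]]
force: [0.1, -0.2, -1.4]
opening: 0.176
```

Request:
step_arm(motion=[[[0, 0, 0, 0, 0, -1.5, 5], [0, 0, 0, 0, 0, -2, 5]]])

```text
time_s: 8.77
position: [0.5266, 0.0784, 0.2779]
tcp_rot: [[0.0, -0.0, 1.0], [-0.0, 1.0, 0.0], [-1.0, -0.0, 0.0]]
force: [0.1, -0.3, -1.0]
opening: 0.176
```

Request:
step_arm(motion=[[[0, 0, 0, 0, 0, -1.5, 5], [0, 0, 0, 0, 0, -2, 5]]])

```text
time_s: 8.93
position: [0.5266, 0.0785, 0.2759]
tcp_rot: [[-0.0, -0.0, 1.0], [-0.0, 1.0, 0.0], [-1.0, -0.0, -0.0]]
force: [-0.9, 1.0, -0.8]
opening: 0.174
```

Request:
step_arm(motion=[[[0, 0, 0, 0, 0, -1, 5], [0, 0, 0, 0, 0, -2, 5]]])

```text
time_s: 9.1
position: [0.5266, 0.0785, 0.274]
tcp_rot: [[0.0, -0.0, 1.0], [-0.0, 1.0, 0.0], [-1.0, -0.0, 0.0]]
force: [-0.5, -0.5, 6.7]
opening: 0.175
```

Request:
step_arm(motion=[[[0, 0, 0, 0, 0, -1, 5], [0, 0, 0, 0, 0, -1, 5]]])

```text
time_s: 9.27
position: [0.5267, 0.0785, 0.274]
tcp_rot: [[0.001, -0.001, 1.0], [-0.0, 1.0, 0.001], [-1.0, -0.0, 0.001]]
force: [-2.1, -0.8, 5.5]
opening: 0.178
```

Request:
step_arm(motion=[[[0, 0, 0, 0, 0, 15, 5], [0, 0, 0, 0, 0, 32, 5], [0, 0, 0, 0, 0, 32, 5], [0, 0, 0, -1, -30, 32, 5], [0, 0, 0, -1, -51, 32, 5], [0, 0, 0, -1, -51.8, 32, 5], [0, 0, 0, -1, -51.8, 32, 5], [0, 0, 0, -1, -51.8, 31, 5]]])

```text
time_s: 9.93
position: [0.5255, 0.0269, 0.3036]
tcp_rot: [[-0.001, 0.0, 1.0], [0.001, 1.0, -0.0], [-1.0, 0.001, -0.001]]
force: [0.0, 0.4, -1.2]
opening: 0.175
```

```bash
python3 cap.py 5 280 170 400 280; python3 - <<'E'
from cyl import *
P=cloud(dict(np.load("s5.npz")))*1000
print("handle",fit(P,8,526.5,29,112,160),"pin",fit(P,6,526.5,29,72,106))
for k,(x,y) in enumerate([(528.3,133),(527.5,81),(526.5,29.5),(526,-22)]): print("bush",k+1,fit(P,14,x,y,38,53))
E
```

```text
9.9333 [0.5255 0.0269 0.3036] [ 0.   0.4 -1.2] [-0.1  -0.12 -0.  ] 0.17469499368424812 [ 0.9  1.2  0.6 -0.1 -1.6 -0.1]
handle (array([526.79,  28.79]), 119, 1.26) pin (array([526.46,  28.36]), 44, 1.13)
bush 1 (array([528.38, 131.9 ]), 73, 1.4)
bush 2 (array([527.05,  80.89]), 59, 1.02)
bush 3 (array([526.21,  28.84]), 62, 1.06)
bush 4 (array([526.29, -24.08]), 57, 0.85)
```

View pics/s5.png

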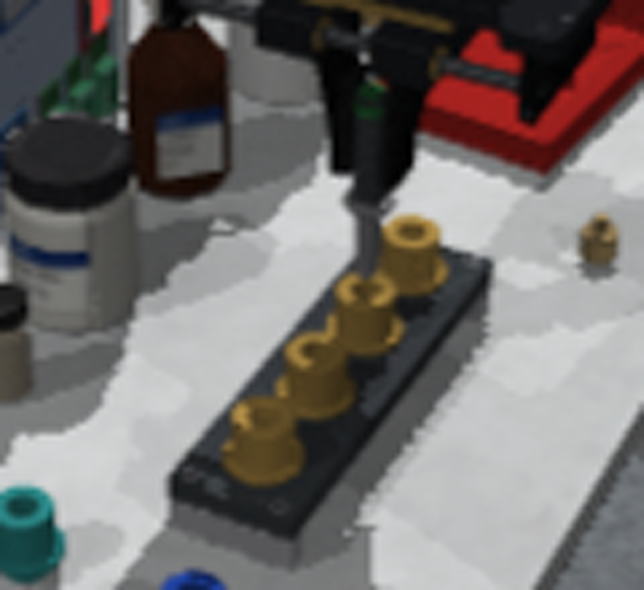

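Gauge is over bush 3 (mouth near (365,288) in the crop), aligned within 0.5 mm.

Request:
step_arm(motion=[[[0, 0, 0, -0.2, 0.2, -5, 5], [0, 0, 0, -0.2, 0.2, -9, 5], [0, 0, 0, -0.2, 0.2, -12, 5], [0, 0, 0, -0.2, 0.2, -15, 5]]])

```text
time_s: 10.32
position: [0.5253, 0.0274, 0.2884]
tcp_rot: [[-0.001, -0.001, 1.0], [0.0, 1.0, 0.001], [-1.0, 0.0, -0.001]]
force: [0.4, -0.6, -1.0]
opening: 0.177
```

Request:
step_arm(motion=[[[0, 0, 0, 0, 0, -3, 5], [0, 0, 0, 0, 0, -6, 5], [0, 0, 0, 0, 0, -7, 5], [0, 0, 0, 0, 0, -7, 5]]])

```text
time_s: 10.65
position: [0.5253, 0.0269, 0.2816]
tcp_rot: [[-0.001, -0.0, 1.0], [0.0, 1.0, 0.0], [-1.0, 0.0, -0.001]]
force: [0.1, 0.5, -0.7]
opening: 0.173
```

Request:
step_arm(motion=[[[0, 0, 0, 0, 0, -1.5, 5], [0, 0, 0, 0, 0, -2, 5]]])

```text
time_s: 10.82
position: [0.5255, 0.0268, 0.28]
tcp_rot: [[0.0, -0.0, 1.0], [-0.0, 1.0, 0.0], [-1.0, -0.0, 0.0]]
force: [-0.9, 0.0, -1.4]
opening: 0.174
```

Request:
step_arm(motion=[[[0, 0, 0, 0, 0, -1.5, 5], [0, 0, 0, 0, 0, -2, 5]]])

```text
time_s: 10.98
position: [0.5256, 0.0268, 0.2789]
tcp_rot: [[0.001, -0.0, 1.0], [-0.0, 1.0, 0.0], [-1.0, -0.0, 0.001]]
force: [-0.3, -0.9, 9.3]
opening: 0.173
```

Request:
step_arm(motion=[[[0, 0, 0, 0, 0, -0.5, 5], [0, 0, 0, 0, 0, -0.5, 5]]])

```text
time_s: 11.15
position: [0.5256, 0.0268, 0.2789]
tcp_rot: [[0.001, -0.001, 1.0], [-0.0, 1.0, 0.001], [-1.0, -0.0, 0.001]]
force: [-1.4, -0.5, 8.6]
opening: 0.173
```

Request:
step_arm(motion=[[[0, 0, 0, 0, 0, 12, 5], [0, 0, 0, 0, 0, 28, 5], [0, 0, 0, 0, 0, 28, 5], [0, 0, 0, -0.6, -30, 28, 5], [0, 0, 0, -0.6, -51, 28, 5], [0, 0, 0, -0.6, -52, 28, 5], [0, 0, 0, -0.6, -52, 28, 5], [0, 0, 0, -0.6, -52, 27, 5]]])

```text
time_s: 11.82
position: [0.5246, -0.0249, 0.3041]
tcp_rot: [[-0.001, 0.0, 1.0], [0.001, 1.0, -0.0], [-1.0, 0.001, -0.001]]
force: [-0.6, 0.2, -0.4]
opening: 0.177
```

```bash
python3 cap.py 6 280 170 400 280; python3 - <<'E'
from cyl import *
P=cloud(dict(np.load("s6.npz")))*1000
print("handle",fit(P,8,526,-23,112,160),"pin",fit(P,6,526,-23,72,106))
for k,(x,y) in enumerate([(528.3,133),(527.5,81),(526.5,29.5),(526,-22)]): print("bush",k+1,fit(P,14,x,y,38,53))
E
```

```text
11.8167 [ 0.5246 -0.0249  0.3041] [-0.6  0.2 -0.4] [-0.03 -0.06 -0.06] 0.17680803218160943 [ 0.9  1.2  0.6 -0.  -1.6 -0.1]
handle (array([526.45, -23.17]), 114, 1.2) pin (array([526.2 , -23.52]), 47, 1.07)
bush 1 (array([527.96, 131.86]), 72, 0.82)
bush 2 (array([527.3,  80.8]), 66, 1.13)
bush 3 (array([526.69,  28.52]), 58, 1.03)
bush 4 (array([526.29, -23.86]), 56, 1.0)
```

View pics/s6.png

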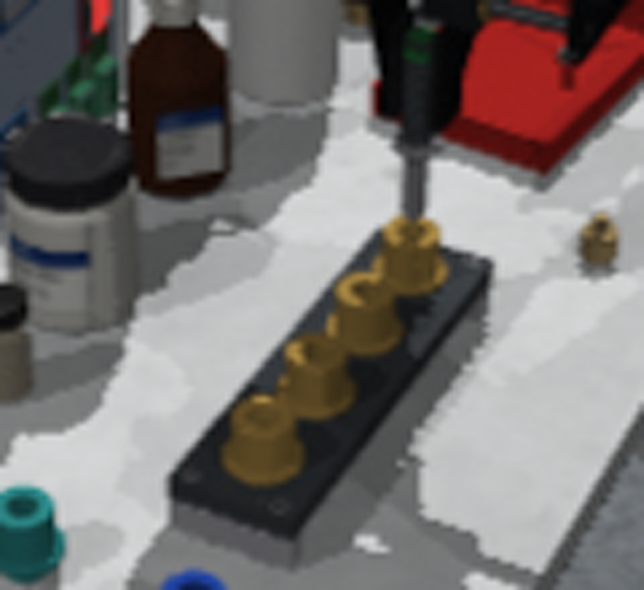

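Gauge is over bush 4 (mouth near (412,232)); aligned within about 0.5 mm.

Request:
step_arm(motion=[[[0, 0, 0, 0, -0.3, -5, 5], [0, 0, 0, 0, -0.3, -9, 5], [0, 0, 0, 0, -0.3, -12, 5], [0, 0, 0, 0, -0.3, -15, 5]]])

```text
time_s: 12.2
position: [0.5247, -0.0249, 0.2889]
tcp_rot: [[-0.001, -0.001, 1.0], [0.0, 1.0, 0.001], [-1.0, 0.0, -0.001]]
force: [-0.2, 0.2, -1.6]
opening: 0.176
```

Request:
step_arm(motion=[[[0, 0, 0, 0, 0, -3, 5], [0, 0, 0, 0, 0, -6, 5], [0, 0, 0, 0, 0, -7, 5], [0, 0, 0, 0, 0, -7, 5]]])

```text
time_s: 12.53
position: [0.5247, -0.0254, 0.2821]
tcp_rot: [[-0.001, -0.0, 1.0], [0.0, 1.0, 0.0], [-1.0, 0.0, -0.001]]
force: [-0.2, -0.6, -0.9]
opening: 0.18
```

Request:
step_arm(motion=[[[0, 0, 0, 0, 0, -1.5, 5], [0, 0, 0, 0, 0, -2, 5]]])

```text
time_s: 12.7
position: [0.5248, -0.0255, 0.2805]
tcp_rot: [[0.0, -0.0, 1.0], [-0.0, 1.0, 0.0], [-1.0, -0.0, 0.0]]
force: [0.4, 0.2, -2.1]
opening: 0.173
```

Request:
step_arm(motion=[[[0, 0, 0, 0, 0, -1.5, 5], [0, 0, 0, 0, 0, -2, 5]]])

```text
time_s: 12.87
position: [0.5248, -0.0255, 0.2784]
tcp_rot: [[0.0, -0.0, 1.0], [-0.0, 1.0, 0.0], [-1.0, -0.0, 0.0]]
force: [0.9, -0.6, -1.0]
opening: 0.176
```

Request:
step_arm(motion=[[[0, 0, 0, 0, 0, -1.5, 5], [0, 0, 0, 0, 0, -2, 5]]])

```text
time_s: 13.03
position: [0.5248, -0.0254, 0.2764]
tcp_rot: [[-0.0, -0.0, 1.0], [0.0, 1.0, 0.0], [-1.0, 0.0, -0.0]]
force: [-0.5, -1.6, -1.5]
opening: 0.176
```

Request:
step_arm(motion=[[[0, 0, 0, 0, 0, -1, 5], [0, 0, 0, 0, 0, -2, 5]]])

```text
time_s: 13.2
position: [0.5248, -0.0254, 0.2744]
tcp_rot: [[0.0, -0.0, 1.0], [-0.0, 1.0, 0.0], [-1.0, -0.0, 0.0]]
force: [-0.2, 0.3, -0.9]
opening: 0.18
```

Request:
step_arm(motion=[[[0, 0, 0, 0, 0, -1, 5], [0, 0, 0, 0, 0, -2, 5]]])

```text
time_s: 13.37
position: [0.5248, -0.0254, 0.2724]
tcp_rot: [[0.0, -0.0, 1.0], [0.0, 1.0, 0.0], [-1.0, 0.0, 0.0]]
force: [-0.8, 0.4, -2.3]
opening: 0.177
```

Request:
step_arm(motion=[[[0, 0, 0, 0, 0, -1, 5], [0, 0, 0, 0, 0, -2, 5]]])

```text
time_s: 13.53
position: [0.5248, -0.0254, 0.2704]
tcp_rot: [[-0.0, -0.0, 1.0], [-0.0, 1.0, 0.0], [-1.0, -0.0, -0.0]]
force: [-0.1, 0.1, -0.8]
opening: 0.175
```

Free past the blind range; on down to the collar.

Request:
step_arm(motion=[[[0, 0, 0, 0, 0, -3, 5], [0, 0, 0, 0, 0, -6, 5], [0, 0, 0, 0, 0, -9, 5], [0, 0, 0, 0, 0, -12, 5], [0, 0, 0, 0, 0, -13.5, 5], [0, 0, 0, 0, 0, -13.5, 5]]])

```text
time_s: 14.03
position: [0.5247, -0.0254, 0.2565]
tcp_rot: [[-0.001, -0.0, 1.0], [0.0, 1.0, 0.0], [-1.0, 0.0, -0.001]]
force: [-0.2, -0.2, -0.6]
opening: 0.176
```

Request:
step_arm(motion=[[[0, 0, 0, 0, 0, -1, 5], [0, 0, 0, 0, 0, -2, 5]]])

```text
time_s: 14.2
position: [0.5249, -0.0255, 0.255]
tcp_rot: [[0.0, -0.0, 1.0], [-0.0, 1.0, 0.0], [-1.0, -0.0, 0.0]]
force: [-1.2, -0.3, 7.5]
opening: 0.176
```

Request:
step_arm(motion=[[[0, 0, 0, 0, 0, 30, 5], [0, 0, 0, 0, 0, 64, 5], [0, 0, 0, 0, 0, 64, 5], [0, 0, 0, -1, 40, 64, 5], [0, 0, 0, -2, 80, 64, 5], [0, 0, 0, -4, 120, 64, 5], [0, 0, 0, -5, 160, 64, 5], [0, 0, 0, -7, 200, 64, 5], [0, 0, 0, -8, 240, 64, 5], [0, 0, 0, -10, 280, 64, 5], [0, 0, 0, -11, 315, 64, 5], [0, 0, 0, -12, 340, 64, 5]]])

```text
time_s: 15.2
position: [0.512, 0.3177, 0.3187]
tcp_rot: [[0.0, -0.003, 1.0], [0.001, 1.0, 0.003], [-1.0, 0.001, 0.0]]
force: [0.3, -0.8, -1.6]
opening: 0.172
```

Request:
step_arm(motion=[[[0, 0, 0, 0, 10, 0, 5], [0, 0, 0, 0, 15, 0, 5], [0, 0, 0, 0, 15, 0, 5], [0, 0, 0, 0, 15, 0, 5], [0, 0, 0, 0, 15, 0, 5]]])

```text
time_s: 15.62
position: [0.513, 0.328, 0.3188]
tcp_rot: [[-0.001, 0.001, 1.0], [-0.001, 1.0, -0.001], [-1.0, -0.001, -0.001]]
force: [-0.1, -0.6, -0.8]
opening: 0.178
```

```bash
python3 cap.py 7 220 220 340 340; python3 - <<'E'
from cyl import *
P=cloud(dict(np.load("s7.npz")))*1000; P0=cloud(dict(np.load("scene0.npz")))*1000
print("handle",fit(P,8,514,331,127,175),"pin",fit(P,6,514,331,86,118))
print("red",fit(P,8,575,340,50,100),fit(P0,8,575,340,50,100),"go0",fit(P0,8,514,331,50,100))
E
```

```text
15.6167 [0.513  0.328  0.3188] [-0.1 -0.6 -0.8] [-0.06 -0.1  -0.01] 0.1780882626945038 [-0.1 -0.1 -0.1  0.2 -0.   0.1]
handle (array([515.1 , 329.71]), 159, 1.14) pin (array([514.05, 329.12]), 66, 0.52)
red (array([575.45, 339.32]), 149, 0.8) (array([575.39, 339.19]), 138, 0.61) go0 (array([514.83, 330.49]), 151, 0.5)
```

View pics/s7.png

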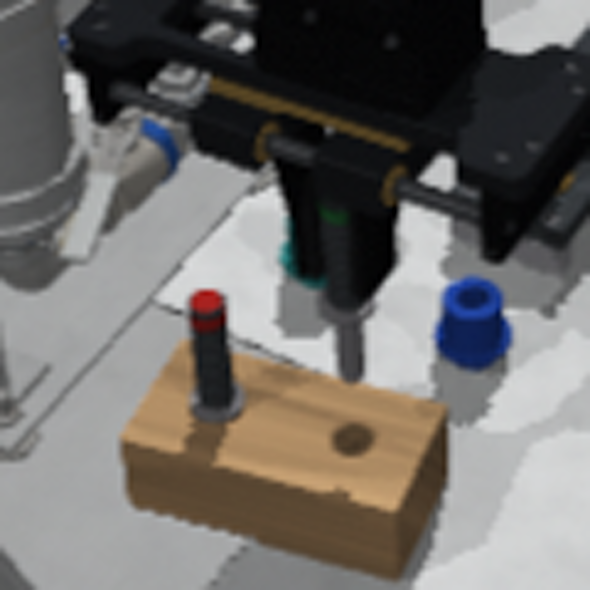

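```bash
python3 - <<'E'
from h import *
c=dict(np.load("s7.npz")); T=c["cam_to_world"]
g=cv2.cvtColor(c["frame"],cv2.COLOR_RGB2GRAY)[298:322,278:306]
m=g<85
print(g[5:19,5:24])
v,u=np.nonzero((g<80)); print(len(u),u.mean()+278,v.mean()+298)
def back(u,v,z):
    d=T[:3,:3]@np.array([(u-c["cx"])/c["fx"],(v-c["cy"])/c["fy"],1]); s=(z-T[2,3])/d[2]; return (T[:3,3]+s*d)*1000
for u,v in((291.8,309.3),): print(back(u,v,.045).round(1))
P=cloud(c)*1000; m=(abs(P[...,0]-514)<30)&(abs(P[...,1]-331)<30)&(P[...,2]<52)&(P[...,2]>38); print("blocktop z",np.median(P[m][:,2]))
E
```

```text
[[122 124 127 130 134 139 143 146 149 149 148 146 144 142 140 139 139 138
  139]
 [128 125 121 119 122 128 130 133 137 140 142 145 147 148 147 144 143 141
  138]
 [138 136 134 130 127 124 121 120 120 123 127 131 136 139 143 144 147 147
  145]
 [141 140 139 138 135 123 110  93  79  81  92 109 124 132 134 136 138 139
  142]
 [144 141 140 138 125  99  78  68  67  67  69  75  96 120 131 134 134 134
  135]
 [149 148 146 139 110  72  61  65  69  69  67  65  81 110 129 135 134 134
  134]
 [149 150 150 145 108  67  63  63  66  63  64  64  76 117 135 135 135 139
  140]
 [147 147 148 145 114  76  66  65  59  54  61  66  95 126 135 135 134 135
  137]
 [146 146 146 145 126  93  70  60  59  60  71  88 124 142 141 137 135 134
  132]
 [146 146 146 145 145 137 110  88  83  90 105 133 147 149 147 146 144 142
  139]
 [142 142 143 145 145 146 145 145 145 145 144 144 143 144 144 145 147 147
  147]
 [141 140 140 141 141 143 143 145 145 145 145 144 144 145 144 143 143 143
  143]
 [143 142 144 144 141 140 140 141 141 142 143 145 145 144 144 144 144 144
  143]
 [158 155 154 153 149 147 148 146 144 142 144 144 145 145 146 145 145 145
  146]]
61 292.26229508196724 313.57377049180326
[512.7 329.9  45. ]
blocktop z 45.38095847068646
```

Request:
step_arm(motion=[[[0, 0, 0, -0.8, 0.9, -12, 5], [0, 0, 0, -0.8, 0.9, -25, 5], [0, 0, 0, -0.8, 0.9, -32, 5], [0, 0, 0, -0.8, 0.9, -37, 5], [0, 0, 0, -0.8, 0.9, -42, 5]]])

```text
time_s: 16.08
position: [0.5123, 0.3298, 0.2766]
tcp_rot: [[-0.0, 0.001, 1.0], [-0.0, 1.0, -0.001], [-1.0, -0.0, -0.0]]
force: [-0.3, -0.5, -1.7]
opening: 0.175
```

Request:
step_arm(motion=[[[0, 0, 0, 0, 0, -8, 5], [0, 0, 0, 0, 0, -16, 5], [0, 0, 0, 0, 0, -24, 5], [0, 0, 0, 0, 0, -30, 5], [0, 0, 0, 0, 0, -32, 5], [0, 0, 0, 0, 0, -32, 5]]])

```text
time_s: 16.58
position: [0.5118, 0.3304, 0.2441]
tcp_rot: [[-0.001, -0.001, 1.0], [-0.001, 1.0, 0.001], [-1.0, -0.001, -0.001]]
force: [-0.4, 0.2, -1.6]
opening: 0.176
```

Request:
step_arm(motion=[[[0, 0, 0, 0, 0, -1, 5], [0, 0, 0, 0, 0, -1.5, 5]]])

```text
time_s: 16.75
position: [0.5122, 0.3306, 0.2437]
tcp_rot: [[0.001, -0.001, 1.0], [0.0, 1.0, 0.001], [-1.0, 0.0, 0.001]]
force: [-0.2, 0.1, -0.9]
opening: 0.178
```

Request:
step_arm(motion=[[[0, 0, 0, 0, 0, -1, 5], [0, 0, 0, 0, 0, -1, 5]]])

```text
time_s: 16.92
position: [0.5122, 0.3306, 0.2431]
tcp_rot: [[0.001, -0.001, 1.0], [0.0, 1.0, 0.001], [-1.0, 0.0, 0.001]]
force: [-0.1, -0.6, 1.6]
opening: 0.176
```

Request:
step_arm(motion=[[[0, 0, 0, 0, 0, 0, 30], [0, 0, 0, 0, 0, 0, 46], [0, 0, 0, 0, 0, 0, 46], [0, 0, 0, 0, 0, 0, 46], [0, 0, 0, 0, 0, 25, 46], [0, 0, 0, 0, 0, 60, 46], [0, 0, 0, 0, 0, 75, 46]]])

```text
time_s: 17.5
position: [0.5128, 0.3309, 0.3206]
tcp_rot: [[0.004, -0.0, 1.0], [0.002, 1.0, 0.0], [-1.0, 0.002, 0.004]]
force: [1.0, 0.4, 0.6]
opening: 0.519
```

```bash
python3 cap.py 8 220 220 340 340; python3 - <<'E'
from cyl import *
P=cloud(dict(np.load("s8.npz")))*1000; P0=cloud(dict(np.load("scene0.npz")))*1000
print("red",fit(P,8,575,340,50,100),"go",fit(P,8,514,331,50,75),fit(P,8,514,331,75,100))
m=(np.hypot(P[...,0]-514,P[...,1]-331)<15)&(P[...,2]<130);print(P[m][:,2].max())
E
```

```text
17.5 [0.5128 0.3309 0.3206] [1.  0.4 0.6] [ 0.02 -0.1  -0.05] 0.5191227077400669 [ -0.1 -13.2  -6.6  -0.   18.7   0. ]
red (array([575.84, 339.1 ]), 143, 0.7) go (array([513.53, 332.09]), 69, 0.51) (array([513.59, 331.9 ]), 70, 0.59)
107.92058317148533
```

View pics/s8.png

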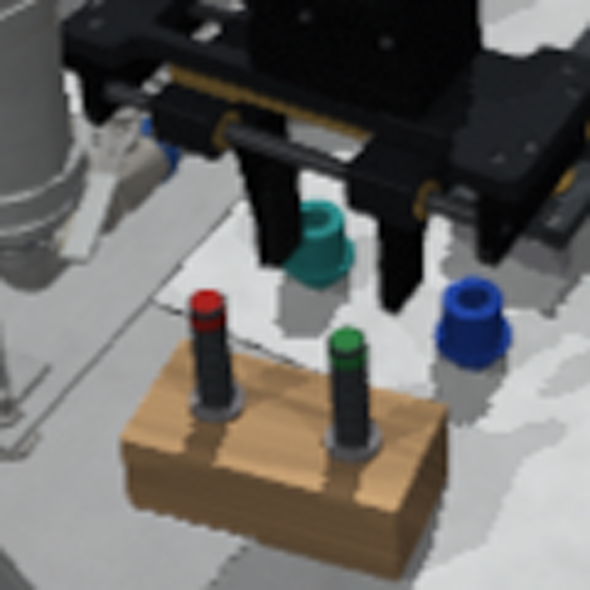

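Request:
step_arm(motion=[[[0, 0, 0, 2, -40, 0, 48], [0, 0, 0, 4, -80, 0, 48], [0, 0, 0, 6, -120, 0, 48], [0, 0, 0, 8, -160, 0, 48], [0, 0, 0, 11, -200, 0, 48], [0, 0, 0, 13, -235, 0, 48], [0, 0, 0, 14.4, -251.5, 0, 48], [0, 0, 0, 14.4, -251.5, 0, 48], [0, 0, 0, 14.4, -251.5, -20, 48], [0, 0, 0, 14.4, -251.5, -40, 48], [0, 0, 0, 14.4, -251.5, -40, 48]]])

```text
time_s: 18.47
position: [0.525, 0.0794, 0.2746]
tcp_rot: [[-0.007, -0.0, 1.0], [0.001, 1.0, 0.0], [-1.0, 0.001, -0.007]]
force: [-0.2, 0.7, -0.3]
opening: 0.556
```

```bash
python3 cap.py 9 280 170 400 280
```

```text
18.4667 [0.525  0.0794 0.2746] [-0.2  0.7 -0.3] [-0.02 -0.1   0.06] 0.556122721041268 [ 0.6 -2.4 -1.4 -0.1  3.6 -0.2]
```

View pics/s9.png

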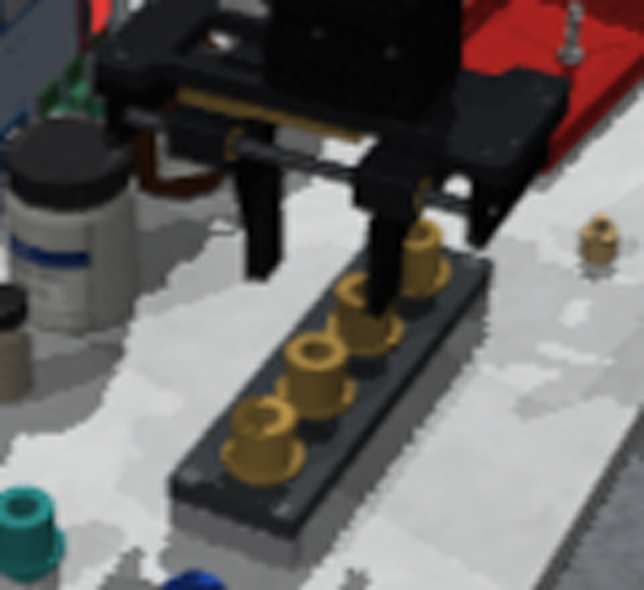

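Request:
step_arm(motion=[[[0, 0, 0, 0, 0, -20, 48], [0, 0, 0, 0, 0, -40, 48], [0, 0, 0, 0, 0, -52, 48], [0, 0, 0, 0, 0, -56, 48], [0, 0, 0, 0, 0, -56, 48], [0, 0, 0, 0, 0, -56, 48]]])

```text
time_s: 19.02
position: [0.5268, 0.0794, 0.2222]
tcp_rot: [[0.001, -0.001, 1.0], [-0.0, 1.0, 0.001], [-1.0, -0.0, 0.001]]
force: [-0.4, -0.1, 0.7]
opening: 0.547
```

Request:
step_arm(motion=[[[0, 0, 0, 0, 0, -2.5, 48], [0, 0, 0, 0, 0, -2.5, 20], [0, 0, 0, 0, 0, -2.5, 20], [0, 0, 0, 0, 0, -2.5, 20], [0, 0, 0, 0, 0, -2.5, 20], [0, 0, 0, 0, 0, -2.5, 20]]])

```text
time_s: 19.52
position: [0.5264, 0.079, 0.2193]
tcp_rot: [[0.0, -0.0, 1.0], [-0.0, 1.0, 0.0], [-1.0, -0.0, 0.0]]
force: [-0.5, -1.0, 2.9]
opening: 0.316
```

```bash
python3 - <<'E'
from h import *
for n in("top0","scene0"):
    P=cloud(dict(np.load(n+".npz")))*1000
    for nm,(y0,y1,x0,x1) in dict(wash=(-280,-140,600,720),amber=(-140,-60,600,720)).items():
        m=(P[...,0]>x0)&(P[...,0]<x1)&(P[...,1]>y0)&(P[...,1]<y1)&(P[...,2]>80)
        q=P[m]; print(n,nm,len(q),q.min(0).round(0),q.max(0).round(0),np.percentile(q,2,0).round())
    m=(P[...,0]>600)&(P[...,0]<700)&(P[...,1]>-300)&(P[...,1]<-140)&(P[...,2]>20)
    q=P[m]; 
    for y in range(-300,-140,20):
        r=q[(q[:,1]>=y)&(q[:,1]<y+20)]
        if len(r): print(y,len(r),r.min(0).round(),r.max(0).round())
P=cloud(dict(np.load("top0.npz")))*1000
m=(abs(P[...,2]-19.5)<5)&(P[...,0]>470)&(P[...,0]<640)&(P[...,1]>-370)&(P[...,1]<-160)
print(cv2.boxPoints(cv2.minAreaRect(P[m][:,:2].astype(np.float32))).round(1))
E
```

```text
top0 wash 630 [ 646. -234.   80.] [ 712. -170.  178.] [ 647. -229.   86.]
top0 amber 238 [ 662. -111.   80.] [709. -68. 120.] [ 666. -109.   80.]
-300 41 [ 606. -300.   21.] [ 677. -280.   35.]
-280 23 [ 606. -280.   20.] [ 677. -265.   29.]
-260 7 [ 609. -260.   20.] [ 612. -245.   22.]
-240 53 [ 609. -240.   21.] [ 699. -220.  129.]
-220 194 [ 612. -220.   21.] [ 699. -200.  178.]
-200 329 [ 602. -200.   20.] [ 700. -180.  177.]
-180 178 [ 656. -180.   21.] [ 700. -170.  126.]
scene0 wash 541 [ 647. -218.   80.] [ 713. -165.  175.] [ 649. -210.   81.]
scene0 amber 187 [ 667. -103.   80.] [708. -65. 118.] [669. -98.  81.]
-300 13 [ 607. -297.   20.] [ 672. -281.   32.]
-280 18 [ 606. -280.   20.] [ 678. -262.   30.]
-260 7 [ 606. -257.   21.] [ 614. -243.   23.]
-240 6 [ 611. -239.   20.] [ 617. -226.   23.]
-220 91 [ 614. -220.   20.] [ 693. -200.  167.]
-200 382 [ 601. -200.   20.] [ 700. -180.  175.]
-180 410 [ 655. -180.   20.] [ 700. -164.  129.]
[[ 490.7 -347.3]
 [ 600.8 -359.5]
 [ 619.8 -188.7]
 [ 509.7 -176.4]]
```

Request:
step_arm(motion=[[[0, 0, 0, 0, 0, 5, 20], [0, 0, 0, 0, 0, 12, 20], [0, 0, 0, 0, 0, 30, 20], [0, 0, 0, 0, 0, 60, 20], [0, 0, 0, 0, 0, 65, 20], [0, 0, 0, 0, 0, 65, 20]]])

```text
time_s: 20.02
position: [0.5271, 0.079, 0.2863]
tcp_rot: [[0.005, -0.0, 1.0], [-0.0, 1.0, 0.0], [-1.0, -0.0, 0.005]]
force: [-0.4, 0.3, -0.7]
opening: 0.319
```

```bash
python3 - <<'E'
from rig import bot
s=bot.read_state(); print(s["joint_positions"].round(1),s["position"])
E
python3 cap.py 10 280 150 420 280
```

```text
[ -3.5  33.2 101.4   0.   45.   -3.5] [0.52713071 0.07899392 0.28625983]
20.0167 [0.5271 0.079  0.2863] [-0.4  0.3 -0.7] [-0.   -0.04  0.03] 0.31932560896278406 [-0.1  2.6  1.8 -0.  -1.1  0. ]
```

View pics/s10.png

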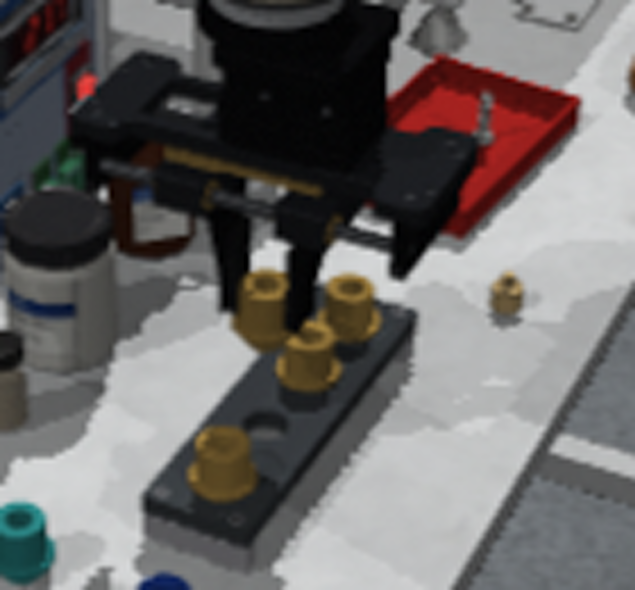

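Request:
step_arm(motion=[[[0, 0, -7, 4, -25, 12, 20], [0, 0, -14, 8, -50, 20, 20], [0, 0, -21, 12, -75, 20, 20], [0, 0, -28, 16, -100, 20, 20], [0, 0, -35, 20, -125, 20, 20], [0, 0, -42, 25, -150, 20, 20], [0, 0, -49, 30, -175, 20, 20], [0, 0, -56, 35, -200, 20, 20], [0, 0, -63, 40, -228, 20, 20], [0, 0, -70, 46, -256, 20, 20], [0, 0, -77, 52, -284, 20, 20], [0, 0, -84, 56.5, -307, 20, 20]]])

```text
time_s: 21.07
position: [0.5827, -0.2299, 0.3021]
tcp_rot: [[-0.002, 0.995, 0.098], [0.001, 0.098, -0.995], [-1.0, -0.002, -0.001]]
force: [-0.3, 0.1, -2.0]
opening: 0.318
```

Request:
step_arm(motion=[[[0, 0, -6, 0, 0, 0, 20], [0, 0, -6, 0, 0, -15, 20], [0, 0, -6, 0, 0, -35, 20], [0, 0, -6, 0, 0, -45, 20], [0, 0, -6, 0, 0, -45, 20], [0, 0, -6, 0, 0, -45, 20]]])

```text
time_s: 21.57
position: [0.5824, -0.2276, 0.2574]
tcp_rot: [[-0.003, 1.0, 0.001], [0.002, 0.001, -1.0], [-1.0, -0.003, -0.002]]
force: [0.2, -0.1, -1.5]
opening: 0.315
```

```bash
python3 cap.py 11 310 130 430 240; python3 - <<'E'
from cyl import *
P=cloud(dict(np.load("s11.npz")))*1000
print("bush",fit(P,14,584,-226,78,90))
E
```

```text
21.5667 [ 0.5824 -0.2276  0.2574] [ 0.2 -0.1 -1.5] [0.06 0.01 0.02] 0.3153686217946667 [ 0.1 -1.9 -1.6 -0.  -0.2 -0. ]
bush (array([ 585.01, -226.09]), 14, 0.76)
```

View pics/s11.png

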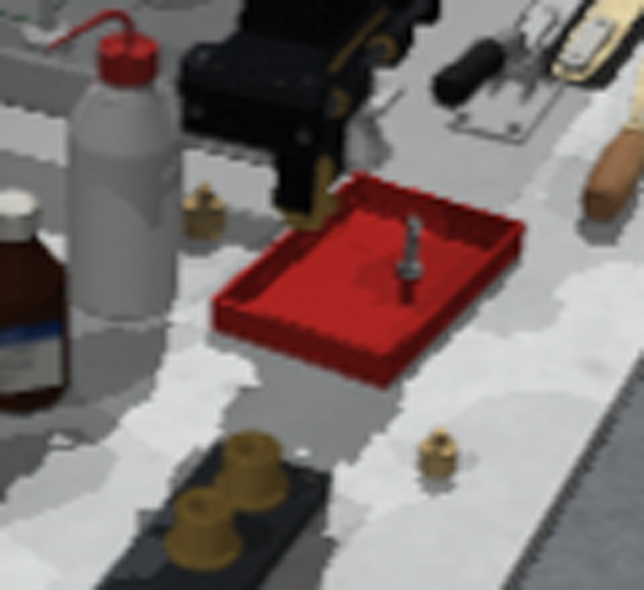

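Request:
step_arm(motion=[[[0, 0, 0, -1, 0, -15, 20], [0, 0, 0, -1, 0, -30, 20], [0, 0, 0, -1, 0, -42, 20], [0, 0, 0, -1, 0, -48, 20], [0, 0, 0, -1, 0, -51, 20], [0, 0, 0, -1, 0, -51, 20]]])

```text
time_s: 22.12
position: [0.582, -0.228, 0.2077]
tcp_rot: [[-0.0, 1.0, 0.001], [0.0, 0.001, -1.0], [-1.0, -0.0, -0.0]]
force: [-1.1, 0.2, -1.5]
opening: 0.321
```

Request:
step_arm(motion=[[[0, 0, 0, 0, 0, -1, 20], [0, 0, 0, 0, 0, -2, 20]]])

```text
time_s: 22.28
position: [0.5823, -0.2282, 0.2068]
tcp_rot: [[0.002, 1.0, 0.0], [-0.001, 0.0, -1.0], [-1.0, 0.002, 0.001]]
force: [0.1, 0.1, -0.9]
opening: 0.319
```

Request:
step_arm(motion=[[[0, 0, 0, 0, 0, -1, 20], [0, 0, 0, 0, 0, -1.5, 20]]])

```text
time_s: 22.45
position: [0.582, -0.2281, 0.2049]
tcp_rot: [[0.001, 1.0, 0.0], [-0.0, 0.0, -1.0], [-1.0, 0.001, 0.0]]
force: [-0.8, 0.2, -1.2]
opening: 0.315
```

Request:
step_arm(motion=[[[0, 0, 0, 0, 0, -1, 20], [0, 0, 0, 0, 0, -1, 20]]])

```text
time_s: 22.62
position: [0.5819, -0.228, 0.2035]
tcp_rot: [[-0.0, 1.0, 0.0], [0.0, 0.0, -1.0], [-1.0, -0.0, -0.0]]
force: [0.4, 0.1, -1.5]
opening: 0.32
```

Request:
step_arm(motion=[[[0, 0, 0, 0, 0, -0.7, 20], [0, 0, 0, 0, 0, -0.7, 20]]])

```text
time_s: 22.78
position: [0.582, -0.228, 0.2034]
tcp_rot: [[0.0, 1.0, 0.0], [-0.0, 0.0, -1.0], [-1.0, 0.0, 0.0]]
force: [-1.2, 0.2, 2.6]
opening: 0.322
```

Request:
step_arm(motion=[[[0, 0, 0, 0, 0, 0, 40], [0, 0, 0, 0, 0, 0, 40], [0, 0, 0, 0, 0, 0, 40], [0, 0, 0, 0, 0, 10, 40], [0, 0, 0, 0, 0, 35, 40], [0, 0, 0, 0, 0, 70, 40], [0, 0, 0, 0, 0, 103, 40]]])

```text
time_s: 23.37
position: [0.5817, -0.2279, 0.3067]
tcp_rot: [[-0.001, 1.0, 0.0], [0.001, 0.0, -1.0], [-1.0, -0.001, -0.001]]
force: [0.7, -0.7, -0.1]
opening: 0.454
```

```bash
python3 cap.py 12 310 130 430 240
```

```text
23.3667 [ 0.5817 -0.2279  0.3067] [ 0.7 -0.7 -0.1] [0.01 0.03 0.02] 0.4544808140384287 [  0.1 -32.4 -14.8   0.   44.6  -0.1]
```

View pics/s12.png

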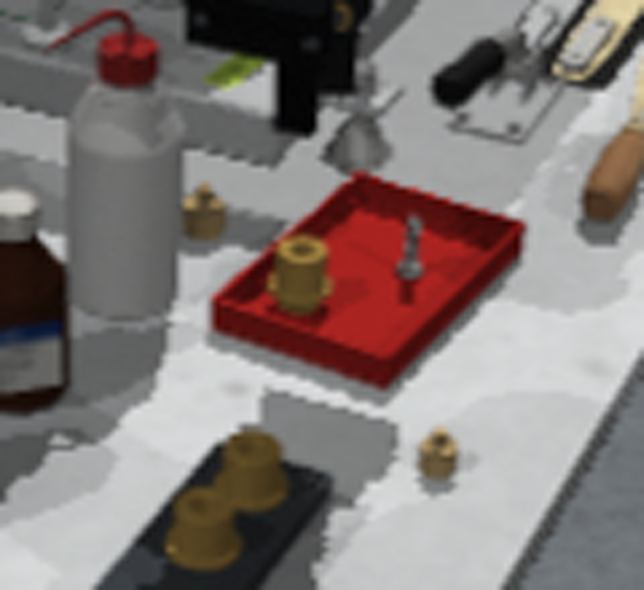

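Request:
step_arm(motion=[[[0, 0, 7, -4, 20, 0, 48], [0, 0, 14, -8, 42, 0, 48], [0, 0, 21, -13, 64, 0, 48], [0, 0, 28, -18, 86, 0, 48], [0, 0, 35, -23, 108, 0, 48], [0, 0, 42, -28, 130, 0, 48], [0, 0, 49, -33, 152, 0, 48], [0, 0, 56, -38, 174, 0, 48], [0, 0, 63, -43, 196, 0, 48], [0, 0, 70, -48, 218, 0, 48], [0, 0, 77, -53, 240, 0, 48], [0, 0, 84, -56.6, 255.5, 0, 48]]])

```text
time_s: 24.42
position: [0.5246, 0.0292, 0.3063]
tcp_rot: [[0.0, 0.097, 0.995], [0.0, 0.995, -0.097], [-1.0, 0.0, 0.0]]
force: [-0.6, -0.1, 0.6]
opening: 0.555
```

Request:
step_arm(motion=[[[0, 0, 6, 0, 0, 0, 48], [0, 0, 6, 0, 0, -15, 48], [0, 0, 6, 0, 0, -30, 48], [0, 0, 6, 0, 0, -30, 48], [0, 0, 6, 0, 0, -30, 48]]])

```text
time_s: 24.83
position: [0.5252, 0.0275, 0.2757]
tcp_rot: [[-0.001, -0.001, 1.0], [0.0, 1.0, 0.001], [-1.0, 0.0, -0.001]]
force: [-0.5, -0.3, -1.0]
opening: 0.55
```

```bash
python3 cap.py 13 280 150 420 280;  python3 - <<'E'
from cyl import *
P=cloud(dict(np.load("s13.npz")))*1000
for k,(x,y) in enumerate([(528.3,133),(527.5,81),(526.5,29.5),(526,-22)]): print("bush",k+1,fit(P,14,x,y,38,53))
E
```

```text
24.8333 [0.5252 0.0275 0.2757] [-0.5 -0.3 -1. ] [-0.05 -0.07  0.04] 0.5495135332239163 [-0.3 -1.1 -0.9 -0.   0.   0.1]
bush 1 (array([528.31, 132.45]), 71, 1.16)
bush 2 None
bush 3 (array([526.53,  28.47]), 63, 0.97)
bush 4 (array([524.84, -23.78]), 47, 1.14)
```

View pics/s13.png

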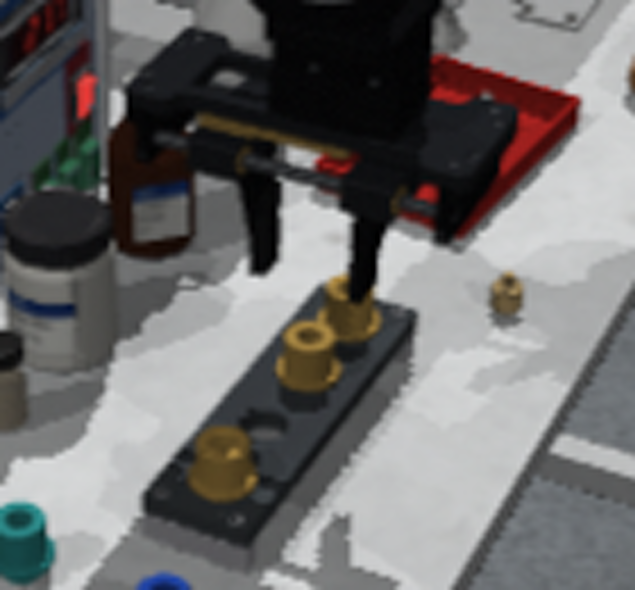

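Gripper is centred over bush 3 (crop (310,355)). Lower to TCP z ≈ 219 and grip.

Request:
step_arm(motion=[[[0, 0, 0, 0, 0, -20, 48], [0, 0, 0, 0, 0, -40, 48], [0, 0, 0, 0, 0, -52, 48], [0, 0, 0, 0, 0, -55, 48], [0, 0, 0, 0, 0, -56, 48], [0, 0, 0, 0, 0, -56, 48]]])

```text
time_s: 25.38
position: [0.5258, 0.0273, 0.2205]
tcp_rot: [[0.001, -0.0, 1.0], [-0.0, 1.0, 0.0], [-1.0, -0.0, 0.001]]
force: [0.0, -0.5, 0.1]
opening: 0.554
```

Request:
step_arm(motion=[[[0, 0, 0, 0, 0, 0, 20], [0, 0, 0, 0, 0, 0, 20], [0, 0, 0, 0, 0, 0, 20], [0, 0, 0, 0, 0, 0, 20], [0, 0, 0, 0, 0, 0, 20]]])

```text
time_s: 25.8
position: [0.5255, 0.0275, 0.2204]
tcp_rot: [[0.001, -0.0, 1.0], [-0.0, 1.0, 0.0], [-1.0, -0.0, 0.001]]
force: [-0.5, -0.0, 3.8]
opening: 0.312
```

Request:
step_arm(motion=[[[0, 0, 0, 0, 0, 5, 20], [0, 0, 0, 0, 0, 12, 20], [0, 0, 0, 0, 0, 30, 20], [0, 0, 0, 0, 0, 65, 20], [0, 0, 0, 0, 0, 85, 20], [0, 0, 0, 0, 0, 85, 20]]])

```text
time_s: 26.3
position: [0.5266, 0.0274, 0.3091]
tcp_rot: [[0.009, -0.001, 1.0], [-0.001, 1.0, 0.001], [-1.0, -0.001, 0.009]]
force: [0.4, 0.1, -1.6]
opening: 0.316
```

Request:
step_arm(motion=[[[0, 0, -7, 1, -20, 0, 20], [0, 0, -14, 2, -42, 0, 20], [0, 0, -21, 3, -64, 0, 20], [0, 0, -28, 4, -86, 0, 20], [0, 0, -35, 5, -108, 0, 20], [0, 0, -42, 6, -130, 0, 20], [0, 0, -49, 7, -152, 0, 20], [0, 0, -56, 8, -174, 0, 20], [0, 0, -63, 9, -196, 0, 20], [0, 0, -70, 10, -218, 0, 20], [0, 0, -77, 10, -240, 0, 20], [0, 0, -84, 10, -253.5, 0, 20]]])

```text
time_s: 27.3
position: [0.535, -0.2281, 0.3041]
tcp_rot: [[-0.001, 0.995, 0.098], [-0.0, 0.098, -0.995], [-1.0, -0.001, 0.0]]
force: [0.5, 0.5, -1.0]
opening: 0.316
```

Request:
step_arm(motion=[[[0, 0, -6, 0, 0, 0, 20], [0, 0, -6, 0, 0, -15, 20], [0, 0, -6, 0, 0, -35, 20], [0, 0, -6, 0, 0, -50, 20], [0, 0, -6, 0, 0, -50, 20], [0, 0, -6, 0, 0, -50, 20]]])

```text
time_s: 27.8
position: [0.5348, -0.2257, 0.2536]
tcp_rot: [[-0.003, 1.0, 0.0], [0.002, 0.0, -1.0], [-1.0, -0.003, -0.002]]
force: [0.4, -0.8, -0.7]
opening: 0.314
```

```bash
python3 cap.py 14 310 130 430 240
```

```text
27.8 [ 0.5348 -0.2257  0.2536] [ 0.4 -0.8 -0.7] [ 0.04 -0.    0.01] 0.31426406111655 [ 0.1 -1.7 -1.5 -0.  -0.2 -0.1]
```

View pics/s14.png

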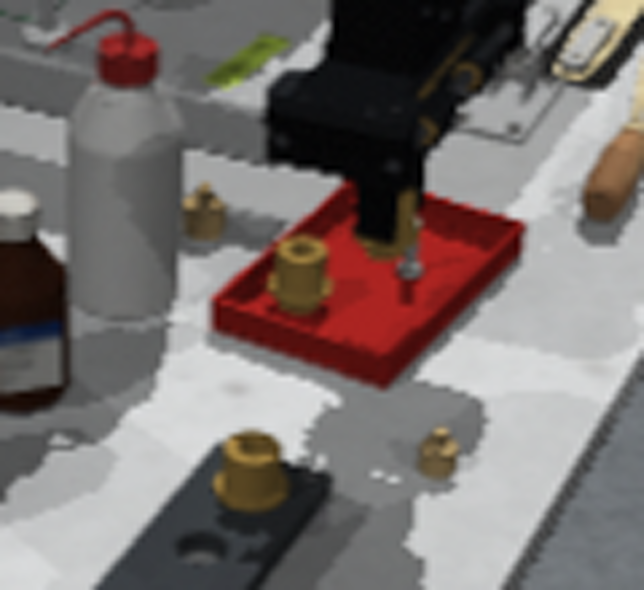

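Request:
step_arm(motion=[[[0, 0, 0, 0, 0, -15, 20], [0, 0, 0, 0, 0, -30, 20], [0, 0, 0, 0, 0, -40, 20], [0, 0, 0, 0, 0, -45, 20], [0, 0, 0, 0, 0, -47, 20], [0, 0, 0, 0, 0, -47, 20]]])

```text
time_s: 28.35
position: [0.5354, -0.2261, 0.2079]
tcp_rot: [[0.0, 1.0, 0.001], [-0.0, 0.001, -1.0], [-1.0, 0.0, 0.0]]
force: [-0.7, 0.1, -1.4]
opening: 0.316
```

Request:
step_arm(motion=[[[0, 0, 0, 0, 0, -1, 20], [0, 0, 0, 0, 0, -1.5, 20]]])

```text
time_s: 28.52
position: [0.5356, -0.2262, 0.207]
tcp_rot: [[0.001, 1.0, 0.0], [-0.001, 0.0, -1.0], [-1.0, 0.001, 0.001]]
force: [0.1, -0.4, -2.3]
opening: 0.319
```

Request:
step_arm(motion=[[[0, 0, 0, 0, 0, -1, 20], [0, 0, 0, 0, 0, -1, 20]]])

```text
time_s: 28.68
position: [0.5354, -0.2261, 0.2056]
tcp_rot: [[0.0, 1.0, 0.0], [-0.0, 0.0, -1.0], [-1.0, 0.0, 0.0]]
force: [-0.4, -0.3, -0.8]
opening: 0.319
```

Request:
step_arm(motion=[[[0, 0, 0, 0, 0, -1, 20], [0, 0, 0, 0, 0, -1, 20]]])

```text
time_s: 28.85
position: [0.5354, -0.2261, 0.2044]
tcp_rot: [[0.0, 1.0, 0.0], [-0.0, 0.0, -1.0], [-1.0, 0.0, 0.0]]
force: [0.2, -0.9, -2.2]
opening: 0.316
```

Request:
step_arm(motion=[[[0, 0, 0, 0, 0, -0.7, 20], [0, 0, 0, 0, 0, -0.7, 20]]])

```text
time_s: 29.02
position: [0.5354, -0.2261, 0.2044]
tcp_rot: [[0.001, 1.0, 0.0], [-0.0, 0.0, -1.0], [-1.0, 0.001, 0.0]]
force: [-1.3, 0.1, 4.0]
opening: 0.314
```

Seated. Release, rise and withdraw clear.

Request:
step_arm(motion=[[[0, 0, 0, 0, 0, 0, 40], [0, 0, 0, 0, 0, 0, 40], [0, 0, 0, 0, 0, 0, 40], [0, 0, 0, 0, 0, 10, 40], [0, 0, 0, 0, 0, 35, 40], [0, 0, 0, 0, 0, 70, 40], [0, 0, 0, 0, 0, 110, 40], [0, 0, 0, 0, 0, 150, 40], [0, 0, 0, -40, -10, 180, 40], [0, 0, 0, -80, -20, 200, 40], [0, 0, 0, -110, -30, 200, 40], [0, 0, 0, -110, -30, 200, 40]]])

```text
time_s: 30.02
position: [0.4207, -0.2562, 0.4058]
tcp_rot: [[-0.002, 1.0, -0.002], [-0.001, -0.002, -1.0], [-1.0, -0.002, 0.001]]
force: [-0.0, 1.6, -0.9]
opening: 0.458
```

```bash
python3 cap.py 15 220 130 440 345; python3 - <<'E'
from cyl import *
from rig import bot
c=bot.capture("top"); cv2.imwrite("pics/t15.png",cv2.resize(c["frame"][180:340,200:540,::-1],None,fx=2.3,fy=2.3,interpolation=cv2.INTER_CUBIC))
P=cloud(dict(np.load("s15.npz")))*1000;P0=cloud(dict(np.load("scene0.npz")))*1000
print("go",fit(P,8,514,331,50,100),"red",fit(P,8,575,340,50,100),fit(P0,8,575,340,50,100))
for n,(x,y) in dict(b1=(528,132),b4=(526,-23)).items(): print(n,fit(P,14,x,y,38,53),fit(P0,14,x,y,38,53))
for n,(x,y) in dict(b2=(583,-226.5),b3=(536.5,-224.5)).items(): print(n,fit(P,14,x,y,22,37),fit(P,14,x,y,21,29),fit(P,14,x,y,29,38))
m=(np.hypot(P[...,0]-540,P[...,1]+284)<14)&(P[...,2]>28)&(P[...,2]<45); m0=(np.hypot(P0[...,0]-540,P0[...,1]+284)<14)&(P0[...,2]>28)&(P0[...,2]<45)
print("bolt",P[m].mean(0),P0[m0].mean(0))
s=bot.read_state();print(s["time_s"],s["position"])
E
```

```text
30.0167 [ 0.4207 -0.2562  0.4058] [-0.   1.6 -0.9] [ 0.06  0.01 -0.  ] 0.4577905342918109 [ 0.2  1.9 -0.9  3.9 -2.4  1.4]
go (array([513.53, 331.61]), 143, 0.63) red (array([575.5 , 339.22]), 139, 0.7) (array([575.39, 339.19]), 138, 0.61)
b1 (array([528.01, 132.26]), 75, 1.23) (array([529.28, 131.87]), 71, 0.92)
b4 (array([525.05, -24.21]), 63, 0.89) (array([526.69, -23.76]), 56, 1.2)
b2 (array([ 584.11, -227.57]), 41, 1.73) (array([ 584.78, -228.33]), 22, 1.55) (array([ 583.74, -226.95]), 28, 2.11)
b3 (array([ 538.15, -225.91]), 45, 1.18) (array([ 537.71, -226.45]), 29, 1.03) (array([ 540.03, -223.54]), 28, 2.29)
bolt [ 540.85480522 -283.87245759   34.49960463] [ 541.11345153 -283.96929071   33.80259963]
30.1167 [ 0.42405115 -0.2562792   0.40470105]
```

View pics/s15.png

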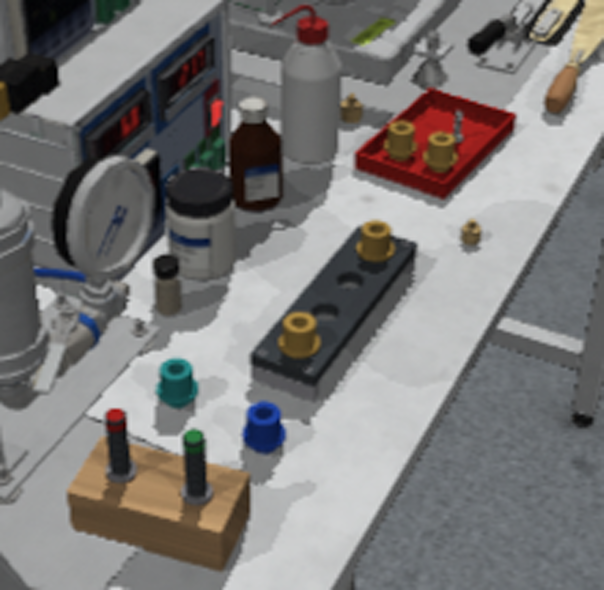

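View pics/t15.png

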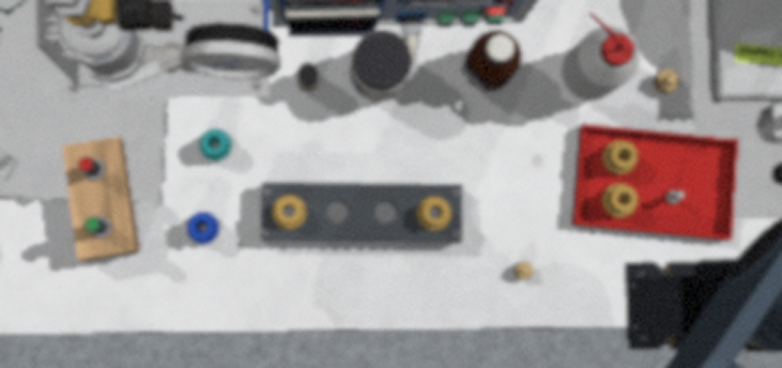

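Both views agree. The rejects stand upright at (400,140) and (440,150) in the scene crop. Bushes 1 and 4 are in the rack, both gauges are in the block, and the bolt has not moved. Handing in.

```bash
python3 -c "
from rig import bot
print(bot.hand_in(), bot.read_state()['time_s'])"
```

```text
the job is handed in; nothing more can be done
the job is handed in; nothing more can be done
```

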